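# Seat the thread comb leaf in the brake spindle

## Robot

A 6-joint arm with a two-finger parallel gripper is mounted at the origin on the work surface. World frame = base frame: x ahead of the robot, y to its left, z up, the work surface at z = 0. Lengths are in m, angles in degrees, forces in N, time in s.
With the tool pointing down it reaches from about 0.4 to 0.825 m from the base axis. Payload 7 kg.
Tool frame: the origin (TCP) lies at the very end of the fingers, on their centre line; the grasp point (between the pads) lies r.grip_depth behind it (r.grip_depth is the distance from the TCP to the grasp point, in m); z points along the fingers, y is the direction in which the jaws open and shut (so a half turn about z gives the same grasp; the last joint's range is limited). The gripper opens to 88 mm and grips with 3 to 60 N. Pads are 19 mm wide; open, the fingers measure 130 mm over their backs; the gripper's body (78 mm by 193 mm) begins 47 mm behind the grasp point.
Start: joints at [-49.842, 20.546, 0.682, 0, -70.136, -16.507], TCP at [0.271, -0.618, 0.227] pointing down, gripper open.
Joint ranges: [-176.03, 176.03], [-82.01, 121.73], [-58.28, 71.71], [-173.87, 95.51], [-174.79, -0.11], [-173.66, 173.66]. Speed limits (degrees/s): [136.94, 136.94, 172.46, 180, 180, 180].

## Interface

Orientations are given as [roll, pitch, yaw] about the fixed x, y, z axes, in that order (R = Rz(yaw) Ry(pitch) Rx(roll)).
In Python, from plant import r gives the robot as it stands. The module is installed in compiled form; this text tells all that it offers.
- The arm moves only by the tool step_arm, never from a script. Its argument "increments" is a list of rows, each a list of 3 entries, a list of its own where there are three numbers: the shift along the tool's x, y, z in m, then the turn, a rotation vector about the tool's x, y, z in rad, then the closure, from 0 (fully open) to 1 (shut). In form: [[[x, y, z], [wx, wy, wz], grip], ...]. A call has 1 to 10 rows; each row is the pose to reach, as a shift and turn from the pose commanded when the call began, along the tool's axes at that moment; what a row does not reach only later rows make up. A row lasts 1/10 s, in which the tool goes at most 50 mm and 8.59 degrees, less where a joint would pass 70% of its speed; a pose out of reach is approached as far as the arm can. A call with a gripper value outside its range is refused whole. The fingers move at their own pace and stop on an object; "force" is the grip in N (left out, the last holds). Time passes only in rows, so rows that repeat a pose let the fingers close. It gives the time, the measured TCP pose, the force and the opening at its end, in the units of the state.
- r.get_state(): the state, without advancing time (a new reading comes with each control period).
- r.capture(name): name is "side" or "top"; returns a dict with "color" (400x640x3 uint8, red, green, blue), "intrinsics" (3x3 intrinsics, pixels), "rvec" (rotation vector, rad) and "tvec" (3), from world to camera coordinates, as OpenCV has them. Camera axes: x right, y down, z forward; pixel columns grow to the right and rows downward; lengths in m; the calibration is good to about 2 mm. A picture is of the moment at which its call begins. There is no depth.
- r.close_job(): hands the job in, once; it reports no verdict.
The state is a dict: "time_s": time; "joints": joint angles; "qd": joint speeds; "joint_torque": joint torques, N m; "tcp_pos": TCP position; "eef_rot": TCP orientation; "contact_force": force on the tool from outside, world axes, zero at the start; "moment": the same for the moment, N m; "gripper_width": finger opening in m.
Only numpy, scipy, OpenCV 4.12 (cv2) and the standard library are available. Lean on these libraries where they do the work, as an engineer would, in place of code of your own. Each camera call takes 0.05 s, during which the arm holds its last target.

## Task

Check the brake spindle's thread: first swing the keeper bar well clear of the sloping bed (its screw is left-handed, so it slackens clockwise, about a quarter turn; the usual way only tightens it). Then take the comb leaf whose tooth spacing matches the spindle's thread (the larger leaf, with five coarse teeth), lay it on the bed and slide its teeth fully home into the thread, so that it sits flat on the bed and flush against the spindle, and let go of it. Leave the other things on the bench where they are.

Things in the scene. Friction and masses are not known exactly. Their poses are not given: they have to be found in the camera images.
- bed: Sloping steel bed of the thread rest, fixed; it rises at 30 degrees towards the robot's left. Origin on the plane of its surface, under the spindle's axis. x: straight up the slope; y: level, along the spindle; z: square out of the bed (leans 30 degrees, to the robot's right). Surface at z = 0 from x 22 to 100, y -100 to +90 mm. Keeper and leaf lie on it, spindle at its low edge.
- lamp (a point): Middle of a fixed level strip lamp over the bed's upper part, 20 mm thick, 150 mm long along the bed's y, axis 200 mm above the bench, on a 12 mm upright post near its +y end. A gripper pointing straight down over the seat of the leaf strikes it; one leaning along the bed's z clears it.
- spindle: Level steel spindle 36 mm thick, fixed at the bed's low edge, axis at bed x = 0, z = 3 mm; its place along y varies. Origin on the axis, at mid-thread and in a groove's centre; y along it as the bed's y, z vertical. Seven grooves of 12 mm pitch, centres at y -36 to 36 mm, 7 mm deep, 9 mm wide at the mouth, 6 mm at the bottom; plain 36 mm shank either side, ends at y = -90 and 90 mm.
- keeper (a joint): Keeper bar's angle about its left-hand screw, rad. 0: the bar lies along the bed's +y, across the leaf's seat; grows as it turns clockwise (looking down onto the bed, along its -z); at 1.57 the bar points straight up the slope. Anticlockwise it jams at -0.06; clockwise it stops at 1.6. Starts at 0 to 0.2. Stiff, 0.08 N m; stays where left. Clear of the seat beyond 0.9.
- keeper_grip (a point): Centre of the wing on the keeper's axis (parallel to the bed's z) at bed x 43, y -75, z 42 mm. Steel wing 12 mm thick, 40 mm long along the bar, z 19 to 55 mm. Bar 14 mm wide, z 9 to 15 mm, reaching 105 mm from the axis. The point turns with the keeper: its y points along the bar, z as the bed's.
- leaf_grip (a point): Coarse comb leaf, loose steel, about 190 g, lying flat: plate 60 (y) x 45 (x) x 6 mm, five teeth on its -x edge (pitch 12, 6 mm long, 5.6 wide at root, 3 at tip), upright rib on top 12 mm thick (y), 30 mm long (x), 6 to 46 mm above the underside. This point: mid-rib, 28 mm above the underside; tooth root edge 25 mm to -x, back edge 20 mm to +x; z up.
- leaf_root (a point): Middle of the coarse leaf's tooth root edge, 3 mm above its underside and 25 mm to -x of leaf_grip; same axes. Fully seated it lies at bed x = 18, z = 3 mm, its y on the centre of a groove (the spindle's origin, or one groove either side), its axes along the bed's.
- leaf: The coarse comb leaf; origin on its underside 28 mm below leaf_grip, same axes.
- fine_leaf_grip (a point): The other, smaller comb leaf, which does not fit: 46 mm wide, six teeth of 7 mm pitch, same length, thickness and rib. Same kind of point as leaf_grip.
- plug_a: Aluminium blanking plug, 38 mm flange, 24 mm high, origin under its centre.
- plug_b: The same kind of aluminium blanking plug.
- bushing: Steel hex bushing, 30 mm across flats, 30 mm high, origin under its centre.
- gasket: Copper gasket ring, 30 mm outside, 4 mm high, lying flat, origin under its centre.
- gauge: Vacuum gauge lying face up, 84 mm across, 35 mm high, with a brass stub reaching to 68 mm in -x; origin under its centre.
- screwdriver: Screwdriver lying along its x.
Mind the look-alikes: they are no part of the job. What is shaped like the leaf but brown is not meant.

How it is judged:
By the outcome, as a careful person would: the job done as asked, in the order asked, and still so for the second after the job is handed in, with the robot touching nothing.
It also fails if it takes over 59 s, if anything falls off the work surface, if the arm or the gripper's body presses on something with over 40 N, if the wrist force passes 120 N, or if a joint passes its speed limit or range.

## Working session

There is one attempt and no reset: what is moved stays moved. The work goes in short steps, Python scripts to look and compute and a tool call to move; the robot and the scene stay as the last step left them, time stands still between calls to the robot, and variables do not carry over. Pictures are saved under pics/ and viewed, and the job is handed in when it is done.

Besides the shell and the picture viewer there is one more tool, called after "Emit:" as name(argument=value, ...) on one line, values as JSON. step_arm: Moves the arm, as the interface text tells. Its arguments: {"type":"object","properties":{"increments":{"type":"array","items":{"type":"array"}},"force":{"type":"number"}},"required":["increments"]}

```bash
mkdir -p pics; ls
python3 - <<'E'
from plant import r
import cv2, numpy as np
s=r.get_state(); print(s); print(r.grip_depth)
for n in ("side","top"):
    c=r.capture(n); cv2.imwrite(f"pics/{n}0.png",c["color"][:,:,::-1])
    np.savez(f"{n}0.npz",**c)
    R=cv2.Rodrigues(np.array(c["rvec"]))[0]; print(n,c["intrinsics"],"pos",-R.T@np.array(c["tvec"]).ravel(),"\n",R)
E
```

```text
pics
{'time_s': 0.0, 'joints': array([-4.98418977e+01,  2.05904927e+01,  6.34579315e-01, -1.88267441e-02,
       -7.01367947e+01, -1.65073857e+01]), 'qd': array([0.11840892, 0.0972857 , 0.06275193, 0.00642266, 0.06640074,
       0.00853032]), 'joint_torque': array([ 5.36458665e-04, -5.82726073e+01,  2.93063325e+01,  6.99733302e+00,
        6.89477936e-03, -1.80313100e-04]), 'tcp_pos': array([ 0.27056192, -0.61787184,  0.22564352]), 'eef_rot': array([ 1.79906084e+02, -9.37533913e-03, -1.56355687e+02]), 'contact_force': array([-0.69982257, -0.89584414, -0.55398845]), 'moment': array([-0.01412737,  0.00556087,  0.06383759]), 'gripper_width': 0.08708641384507053}
0.0188
side [[461.44022956   0.         317.79161986]
 [  0.         461.44022956 207.06271664]
 [  0.           0.           1.        ]] pos [0.51334749 0.7276011  1.03284735] 
 [[-0.99859174 -0.05185669 -0.01119907]
 [-0.0332113   0.77565819 -0.63027881]
 [ 0.04137083 -0.62901928 -0.77628809]]
top [[483.08283505   0.         321.15606654]
 [  0.         483.08283505 197.50996422]
 [  0.           0.           1.        ]] pos [0.42319909 0.00455579 1.58843304] 
 [[-0.00674065 -0.9999686   0.0041665 ]
 [-0.99746412  0.00642844 -0.07088026]
 [ 0.07085125 -0.00463371 -0.99747613]]
```

View pics/side0.png

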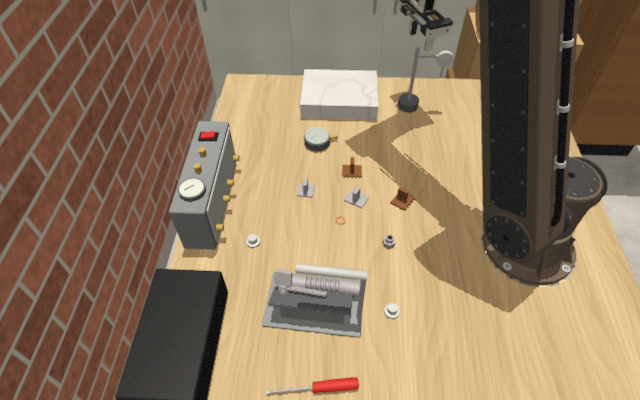

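View pics/top0.png

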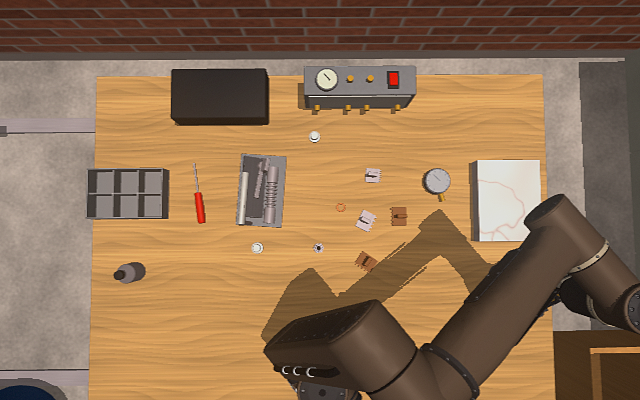

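Leaf-like things in the top view: grey at (373,175), grey at (366,220), brown at (399,215) and brown at (366,261). In the side view the greys are at (306,189) and (356,197). I'll crop close on these and on the bed.

Run:
```python
import cv2, numpy as np
t=cv2.imread("pics/top0.png"); s=cv2.imread("pics/side0.png")
f=lambda im,a,b,c,d,k:cv2.resize(im[b:d,a:c],None,fx=k,fy=k,interpolation=cv2.INTER_CUBIC)
a=f(t,345,160,395,235,7); b=f(s,290,170,380,215,6)
h=max(a.shape[0],b.shape[0]); o=np.zeros((h,800,3),np.uint8)
a=a[:, :]; o[:a.shape[0],:a.shape[1]]=a
b=cv2.resize(b,(445,int(445*45/90))); o[:b.shape[0],355:]=b
cv2.imwrite("pics/leaves.png",o)
cv2.imwrite("pics/bed_top.png",f(t,230,145,300,235,6.5))
cv2.imwrite("pics/bed_side.png",f(s,255,255,380,340,6))
```

```text
(no output)
```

View pics/leaves.png

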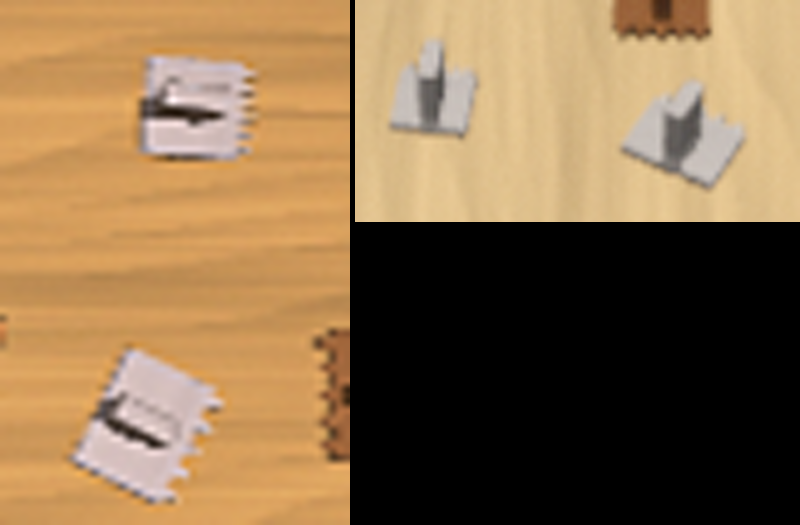

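View pics/bed_top.png

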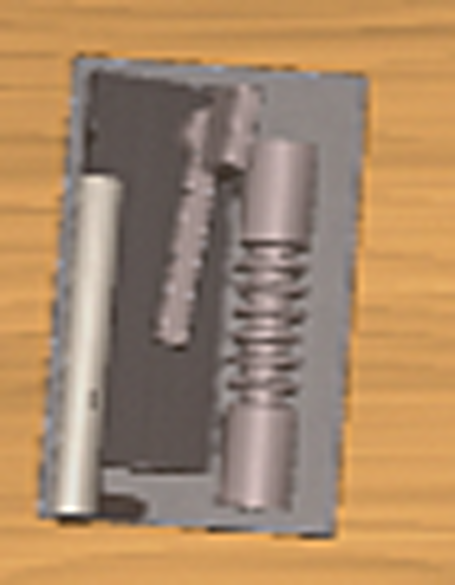

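View pics/bed_side.png

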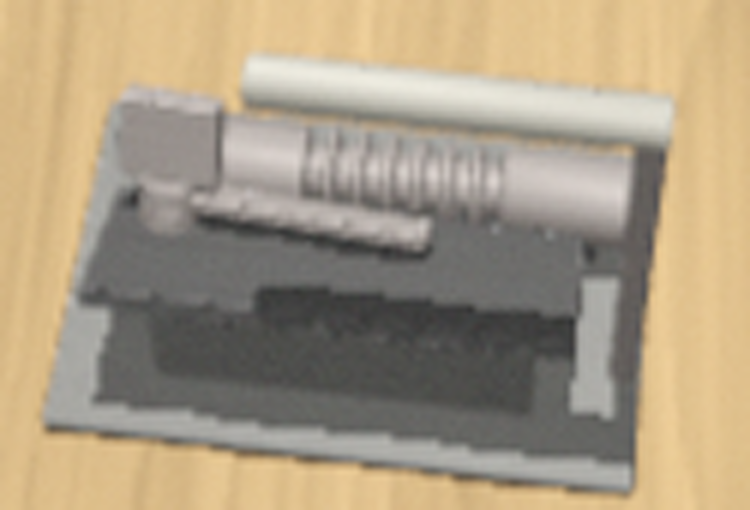

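The coarse leaf is grey at top (366,220) and side (356,197): it is the larger one, with 5 wide teeth. The fine leaf, with 6 teeth, is at top (373,175) and side (306,189). Both browns are ruled out by colour. Next I'll measure the bed, lamp, wing and leaf.

```bash
cat > h.py <<'E'
import cv2, numpy as np
def cam(n,k=0):
    c=np.load(f"{n}{k}.npz"); R=cv2.Rodrigues(c["rvec"])[0]; t=c["tvec"].ravel(); return c["intrinsics"],R,t
def ray(n,uv,k=0):
    K,R,t=cam(n,k); d=R.T@np.linalg.inv(K)@np.array([uv[0],uv[1],1.]); return -R.T@t, d/np.linalg.norm(d)
def onz(n,uv,z):
    o,d=ray(n,uv); return o+d*(z-o[2])/d[2]
def tri(uvt,uvs):
    o1,d1=ray("top",uvt); o2,d2=ray("side",uvs)
    A=np.stack([d1,-d2],1); s=np.linalg.lstsq(A,o2-o1,rcond=None)[0]
    p,q=o1+d1*s[0],o2+d2*s[1]; return (p+q)/2, np.linalg.norm(p-q)
def proj(n,P):
    K,R,t=cam(n); p=(R@np.atleast_2d(P).T).T+t; p=p@K.T; return p[:,:2]/p[:,2:]
def crop(im,a,b,c,d,k,step=5,name=None):
    o=cv2.resize(im[b:d,a:c],None,fx=k,fy=k,interpolation=cv2.INTER_NEAREST)
    for u in range(a-a%step+step,c,step):
        x=int((u-a+.5)*k); cv2.line(o,(x,0),(x,6),(0,0,255),1); cv2.putText(o,str(u),(x-9,16),0,.33,(0,0,255),1)
    for v in range(b-b%step+step,d,step):
        y=int((v-b+.5)*k); cv2.line(o,(0,y),(6,y),(0,0,255),1); cv2.putText(o,str(v),(8,y+4),0,.33,(0,0,255),1)
    cv2.imwrite(name,o)
E
python3 - <<'E'
from h import *
t=cv2.imread("pics/top0.png"); s=cv2.imread("pics/side0.png")
crop(t,234,150,290,232,7,5,"pics/c1.png"); crop(s,262,262,370,335,7,5,"pics/c2.png")
E
```

```text
(no output)
```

View pics/c1.png

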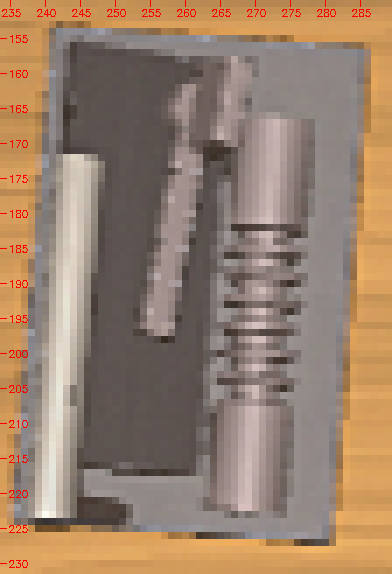

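View pics/c2.png

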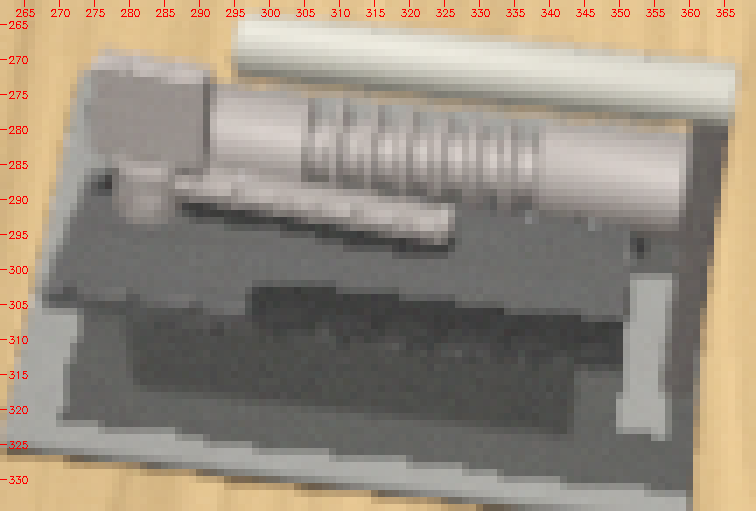

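Run:
```python
from h import *
t=cv2.imread("pics/top0.png").astype(int); s=cv2.imread("pics/side0.png").astype(int)
np.set_printoptions(linewidth=220)
# colour: print R-G (lavender vs grey) and gray
for v in (170,175,179,209,213,217,220): print("top",v,"gray",t[v,258:284].mean(1).astype(int))
for u in (294,297,300,303,342,346,350,354,357): print("side",u,"rows268..298",s[268:299,u].mean(1).astype(int))
for u in (268,270,272): print("topcol",u,"162..230",t[162:228,u].mean(1).astype(int))
for v in (278,281,284): print("siderow",v,"300..365",s[v,300:366].mean(1).astype(int))
```

```text
top 170 gray [ 87 117 129  93  87  76  64  76 123 137 102 137 150 164 178 182 165 145 131 113 104 137 135 135 134 134]
top 175 gray [122 153 150 138 108  78  83  93  98  92 129 145 155 169 181 175 156 136 121 103 112 142 138 138 137 140]
top 179 gray [152 148 148 127  62  83  81 109 133 108 136 148 160 175 185 169 146 131 111  98 126 141 138 134 137 137]
top 209 gray [ 84  84  83  82  93  96  74 111 135 145 162 184 189 164 147 135 118 114 142 137 140 137 135 136 132 132]
top 213 gray [ 85  86  83  82  94 103  87 125 138 150 170 186 181 160 141 126 106 108 143 139 138 140 140 124 119 160]
top 217 gray [ 62  67  68  84 120 129  99 133 144 156 180 191 175 152 138 118 108 133 145 140 139 140 143 135 126 165]
top 220 gray [138 141 138 139 143 133 120 141 150 161 186 194 168 146 133 110  98 126 143 139 141 141 142 136 128 153]
side 294 rows268..298 [191 183 176 182 187 181 166 173 186 191 197 201 203 195 183 176 162 150 164 178 187 176 132 100  65  70  95 108 106 108 108]
side 297 rows268..298 [210 191 170 146 126 145 160 168 182 187 193 200 206 200 189 179 167 155 161 178 178 180 166 117 
[... 2089 characters left out ...]
61 162 163 165 160 157 151 143 143 140 139 137 129 136 130 131 132 123 120
 127 130 128 131 136 141 144 148 149 154 159 165]
siderow 281 300..365 [206 207 209 209 209 182 169 199 198 185 159 172 192 190 185 158 166 185 176 186 162 160 177 170 185 161 159 171 160 181 151 148 168 159 175 141 154 161 148 172 187 187 186 187 183 183 182 179 179 177 174 173 171 167
 167 167 171 168 166 170 135  95  92  93  92  89]
siderow 284 300..365 [173 174 176 180 181 140 156 170 152 169 138 165 179 160 177 147 173 189 170 183 144 180 198 170 187 160 193 207 177 194 161 189 206 176 197 158 191 205 176 186 196 196 198 199 200 202 202 201 202 202 201 199 200 198
 196 197 194 194 193 183 131  96  96  94  94 111]
```

```bash
cat > m.py <<'E'
from h import *
def pl(n,p,q):
    o,a=ray(n,p);_,b=ray(n,q); N=np.cross(a,b); return o,N/np.linalg.norm(N)
def bis(n,l1,l2):
    o,n1=pl(n,*l1);_,n2=pl(n,*l2)
    if n1@n2<0:n2=-n2
    N=n1+n2;N/=np.linalg.norm(N); return o,N,np.degrees(np.arccos(n1@n2))
E
python3 - <<'E'
from m import *
ot,nt,at=bis("top",[(267.3,175),(263.95,220)],[(278.2,175),(274.9,220)])
for lo in ([(342,292.0),(357,294.3)],[(342,291.6),(357,294.3)],[(350,293.2),(357,294.3)]):
  for up in ([(294,273.5),(357,278.6)],[(294,273.5),(350,277.6)]):
    os_,ns,as_=bis("side",up,lo)
    d=np.cross(nt,ns);d/=np.linalg.norm(d)
    p=np.linalg.lstsq(np.stack([nt,ns,d]),np.array([nt@ot,ns@os_,d@np.array([.42,.17,.05])]),rcond=None)[0]
    # end points with top rows
    out=[]
    for v in (166.0,181.6,207.5,222.6):
        u=(267.3+278.2)/2-.074*(v-175)
        o,dd=ray("top",(u,v)); A=np.stack([dd,-d],1); s=np.linalg.lstsq(A,p-o,rcond=None)[0]; out.append(p+d*s[1])
    print("d",d.round(3),"diam dist", out[0].round(4),out[3].round(4),"len",np.linalg.norm(out[3]-out[0]).round(4),"thread",np.linalg.norm(out[2]-out[1]).round(4),"mid",((out[1]+out[2])/2).round(4),
     "diam top",2*np.linalg.norm(out[3]-ot)*np.sin(np.radians(at/2)),"side",2*np.linalg.norm(out[3]-os_)*np.sin(np.radians(as_/2)))
print("bed corner 100,-100:",tri((243,155.3),(268,304.5)))
print("lamp top-left end:",tri((244.5,171.5),(295.5,268)))
E
```

```text
d [-0.997  0.075 -0.021] diam dist [0.6363 0.1508 0.0388] [0.4539 0.1646 0.0351] len 0.183 thread 0.0837 mid [0.544  0.1578 0.0369] diam top 0.034881043038967545 side 0.08601091518224893
d [-0.997  0.074 -0.014] diam dist [0.6363 0.1508 0.0387] [0.4538 0.1644 0.0361] len 0.183 thread 0.0837 mid [0.544  0.1577 0.0374] diam top 0.03485764376751424 side 0.09427957566155204
d [-0.996  0.077 -0.042] diam dist [0.6357 0.1505 0.0428] [0.4539 0.1646 0.035 ] len 0.1826 thread 0.0835 mid [0.5439 0.1576 0.0389] diam top 0.03488168393687284 side 0.11325715299995603
d [-0.996  0.077 -0.036] diam dist [0.6357 0.1505 0.0427] [0.4538 0.1644 0.0361] len 0.1826 thread 0.0835 mid [0.5438 0.1575 0.0393] diam top 0.034858279250044956 side 0.12172984453186082
d [-0.997  0.075 -0.024] diam dist [0.6362 0.1508 0.0394] [0.4539 0.1646 0.0351] len 0.1829 thread 0.0837 mid [0.544  0.1577 0.0372] diam top 0.03488114967046717 side 0.08982963643664615
d [-0.997  0.075 -0.017] diam dist [0.6362 0.1508 0.0392] [0.4538 0.1644 0.0361] len 0.1829 thread 0.0837 mid [0.544  0.1577 0.0377] diam top 0.03485775008077758 side 0.09814295546880954
bed corner 100,-100: (array([0.66440901, 0.24326112, 0.07609335]), np.float64(0.0026637683712309184))
lamp top-left end: (array([0.59731623, 0.21921932, 0.19983203]), np.float64(0.0026278273374943043))
```

Run:
```python
from h import *
t=cv2.imread("pics/top0.png"); s=cv2.imread("pics/side0.png")
np.set_printoptions(linewidth=220)
for v in (158,162,166,169): print("top",v,"236..",t[v,236:252].mean(1).astype(int))
for u in (246,250,255): print("topc",u,"150..",t[150:162,u].mean(1).astype(int))
for u in (270,275,280,285,290): print("side",u,"298..",s[298:328,u].mean(1).astype(int))
crop(t,236,150,284,182,16,5,"pics/d1.png"); crop(s,262,264,312,310,14,5,"pics/d2.png")
```

```text
top 158 236.. [138 141 139 140 135 125 127  99  69  84  85  83  84  83  82  82]
top 162 236.. [148 148 147 149 146 133 122  85  76  84  84  82  83  85  83  83]
top 166 236.. [130 131 131 118 103 139 119  51  66  85  84  85  85  85  84  85]
top 169 236.. [141 140 142 131 113 140 121  64  85  85  84  86  86  84  85  86]
topc 246 150.. [139 146 148 116 136 139  85  81  85  80  83  84]
topc 250 150.. [142 144 146 152 123 134 121  77  82  83  83  84]
topc 255 150.. [139 142 145 155 105 137 141  91  77  81  84  82]
side 270 298.. [118 110 107 107 114 105  83  95 143 167 166 166 166 166 168 168 169 168 167 166 168 167 151 128 146 165 169 162 126 144]
side 275 298.. [107 107 107 106 107 106  97  83  88  90  97  97  99  99 101  98 100 100  99  95  97  97  99  99 136 166 166 166 149 102]
side 280 298.. [107 110 110 108 109 100  89  81  84  80  84  83  84  83  87  87  90  93  98  98 101 102 100  98  95 136 168 167 162 133]
side 285 298.. [108 110 108 110 108 108 110 100  84  78  76  79  78  78  77  77  74  76  78  82  95  99  97 100  98 140 169 166 169 155]
side 290 298.. [106 111 106 109 108 106 106  94  82  86  83  74  79  77  78  77  77  77  76  79  91 100 100  99  97  96 135 167 166 164]
```

View pics/d1.png

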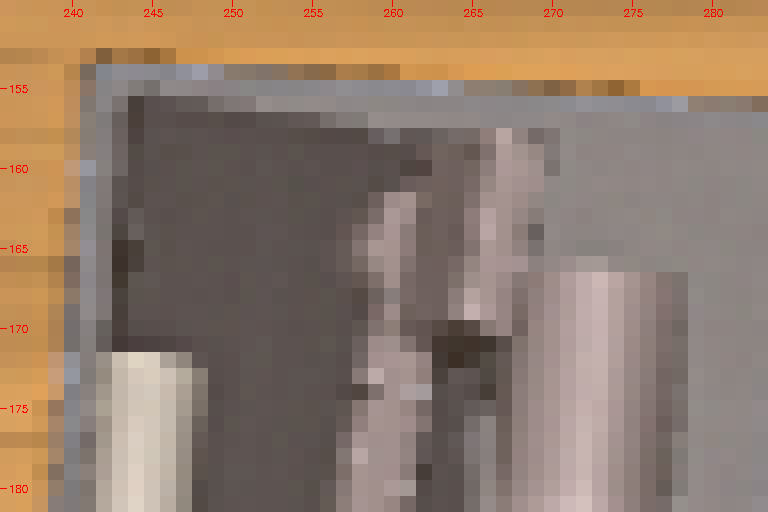

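View pics/d2.png

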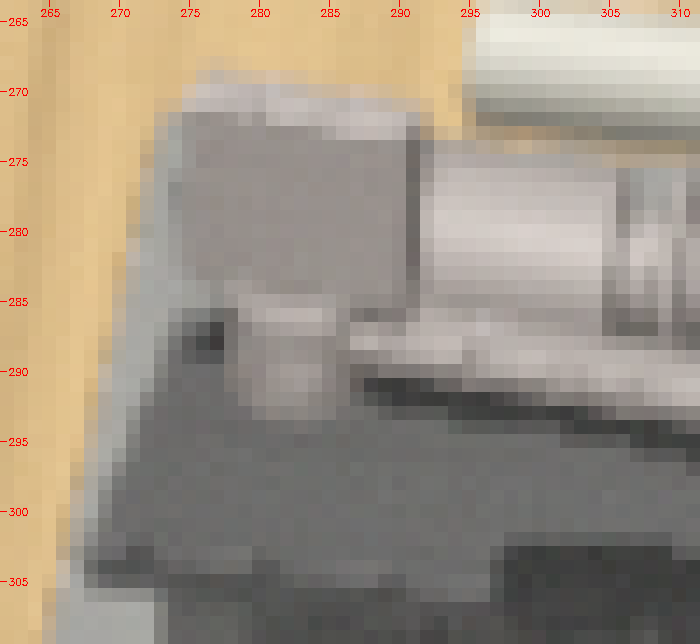

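Run:
```python
from m import *
w,e=tri((266.6,164),(283.5,270.8)); print("wing top",w.round(4),e)
b,e2=tri((256.2,197.5),(326.5,292.0)); print("bar end",b.round(4),e2)
yaw=np.arctan2(.075,.997); print(np.degrees(yaw))
s,c=.5,np.cos(np.pi/6)
X=np.array([c*np.sin(yaw),c*np.cos(yaw),s]); Y=np.array([-np.cos(yaw),np.sin(yaw),0]); Z=np.cross(X,Y)
B=np.stack([X,Y,Z],1)
O=w-B@[.043,-.075,.055]; print("origin from wing",O.round(4))
m=np.array([.544,.1578,.0372]); print("spindle mid in bed",(B.T@(m-O)).round(4)," bar end in bed",(B.T@(b-O)).round(4))
# lamp far end
for p,q in (((244.8,171.5),(295.3,268)),((241.5,223.5),(366.5,274))): l,e=tri(p,q); print("lamp",l.round(4),(B.T@(l-O)).round(4),e)
for v in np.array([[.1,-.1,0],[.1,.09,0],[.022,-.1,0],[.022,.09,0]]): print(proj("top",O+B@v)[0].round(1),proj("side",O+B@v)[0].round(1))
```

```text
wing top [0.634  0.1664 0.0985] 0.0008673888418004255
bar end [0.5317 0.2021 0.0703] 0.0013375374365580104
4.302011127272116
origin from wing [0.5585 0.1623 0.0293]
spindle mid in bed [-0.0009  0.0141  0.0096]  bar end in bed [0.0531 0.0297 0.0166]
lamp [0.5977 0.2185 0.1986] [ 0.1358 -0.0348  0.1171] 0.002236098655280015
lamp [0.448  0.2272 0.2   ] [0.1342 0.1151 0.1195] 0.0012208244183124011
[243.5 155.5] [267.3 302.9]
[238.7 215.7] [350.4 312.2]
[266.3 158.8] [274.2 285.5]
[261.7 217.5] [352.  293.9]
```

Run:
```python
from h import *
t=cv2.imread("pics/top0.png"); s=cv2.imread("pics/side0.png")
crop(t,350,205,382,237,18,5,"pics/e1.png"); crop(s,338,178,376,212,18,5,"pics/e2.png")
```

```text
(no output)
```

View pics/e1.png

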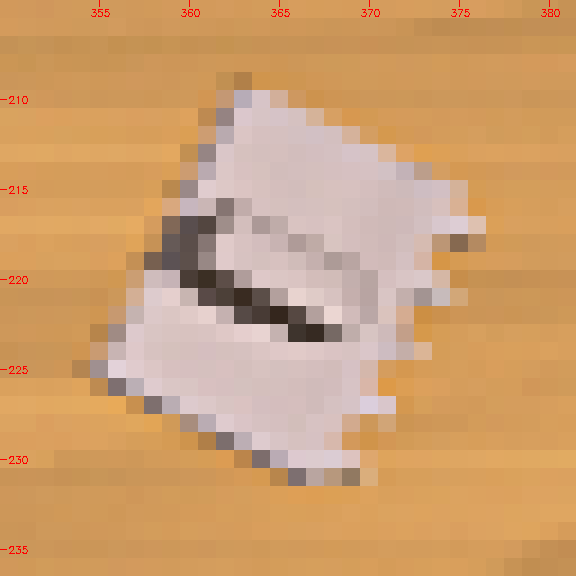

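View pics/e2.png

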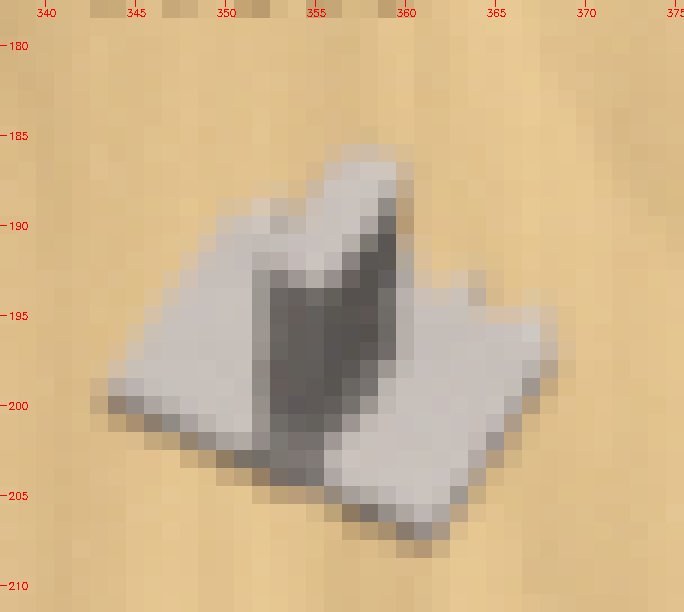

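Run:
```python
from h import *
for n,a,b,tip in (("top",(362.4,209.4),(355.2,225.4),None),("side",(343.3,199.2),(361.2,206.8),None)):
    A=onz(n,a,.006);Bc=onz(n,b,.006); d=Bc-A; L=np.linalg.norm(d); d/=L
    x=np.array([-d[1],d[0],0]); 
    if x[1]<0:x=-x
    g=(A+Bc)/2-x*.020; print(n,A.round(4),Bc.round(4),"L",L.round(4),"x-axis dir deg",np.degrees(np.arctan2(x[1],x[0])).round(1),"grip",g[:2].round(4))
# colour mask centroid check
im=cv2.imread("pics/top0.png")[205:237,350:382].astype(int)
m=((im[:,:,2]-im[:,:,0])<45).astype(np.uint8); r=cv2.minAreaRect(cv2.findNonZero(m)); print(r)
# rib top faces
for n,p in (("top",(364.6,220)),("side",(357,189.5))): print("rib top approx",n,onz(n,p,.046)[:2].round(4))
```

```text
top [ 0.4956 -0.1378  0.006 ] [ 0.4434 -0.1136  0.006 ] L 0.0576 x-axis dir deg 65.1 grip [ 0.4611 -0.1438]
side [ 0.4956 -0.137   0.006 ] [ 0.4439 -0.1107  0.006 ] L 0.058 x-axis dir deg 63.1 grip [ 0.4607 -0.1417]
((15.600000381469727, 15.800000190734863), (15.20526123046875, 17.8885440826416), 26.56505012512207)
rib top approx top [ 0.4599 -0.1408]
rib top approx side [ 0.458  -0.1409]
```

```bash
cat > g.py <<'E'
from m import *
from scipy.spatial.transform import Rotation as Ro
yaw=np.radians(4.3)
s_,c_=.5,np.cos(np.pi/6)
X=np.array([c_*np.sin(yaw),c_*np.cos(yaw),s_]); Y=np.array([-np.cos(yaw),np.sin(yaw),0]); Z=np.cross(X,Y)
B=np.stack([X,Y,Z],1)
O=np.array([.5582,.1605,.0320])
def bed(p): return O+B@np.array(p)/1000
def tobed(P): return B.T@(np.array(P)-O)*1000
def toolR(ty,tz):
    ty=np.array(ty)/np.linalg.norm(ty);tz=np.array(tz)/np.linalg.norm(tz); return np.stack([np.cross(ty,tz),ty,tz],1)
def cur(s): return np.array(s["tcp_pos"]), Ro.from_euler("xyz",s["eef_rot"],degrees=True).as_matrix()
def inc(s,P,R):
    p,R0=cur(s); return (R0.T@(P-p)).round(4).tolist(), Ro.from_matrix(R0.T@R).as_rotvec().round(4).tolist()
E
python3 - <<'E'
from plant import r
from g import *
s=r.get_state()
th=0.1
jaw=B@[np.cos(th),-np.sin(th),0]
for sg in (1,-1):
    R=toolR(sg*jaw,-Z); print(sg,R.round(2).tolist(),Ro.from_matrix(R).as_euler("xyz",degrees=True).round(1))
R=toolR(-jaw,-Z)
P=bed([43,-79,130]); print(P, inc(s,P,R))
im=cv2.imread("pics/side0.png"); cv2.imwrite("pics/f1.png",cv2.resize(im[0:60,380:480],None,fx=7,fy=7))
E
```

```text
1 [[-0.99, 0.16, 0.04], [0.16, 0.85, 0.5], [0.05, 0.5, -0.87]] [150.1  -2.9 170.7]
-1 [[0.99, -0.16, 0.04], [-0.16, -0.85, 0.5], [-0.05, -0.5, -0.87]] [-150.1    2.9   -9.3]
[0.63489615 0.12689392 0.1660833 ] ([-0.6324, 0.5361, 0.0604], [0.1344, -0.6793, -2.4797])
```

View pics/f1.png

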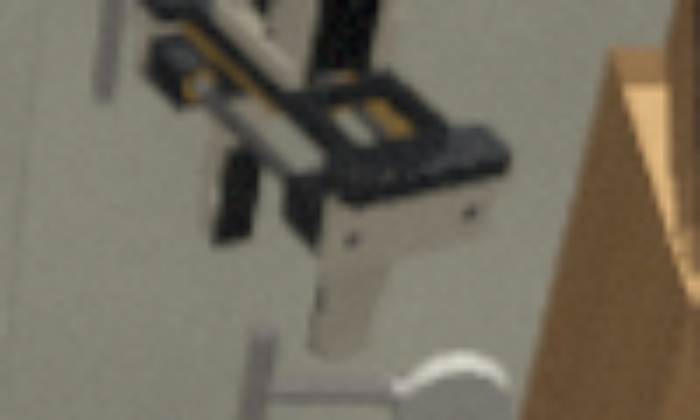

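Emit:
step_arm(increments=[[[-0.632,0.536,0.0],[0.134,-0.679,-2.48],0.55],[[-0.632,0.536,0.0],[0.134,-0.679,-2.48],0.55],[[-0.632,0.536,0.0],[0.134,-0.679,-2.48],0.55],[[-0.632,0.536,0.0],[0.134,-0.679,-2.48],0.55],[[-0.632,0.536,0.0],[0.134,-0.679,-2.48],0.55],[[-0.632,0.536,0.0],[0.134,-0.679,-2.48],0.55],[[-0.632,0.536,0.0],[0.134,-0.679,-2.48],0.55],[[-0.632,0.536,0.0],[0.134,-0.679,-2.48],0.55],[[-0.632,0.536,0.0],[0.134,-0.679,-2.48],0.55],[[-0.632,0.536,0.0],[0.134,-0.679,-2.48],0.55]], force=20)

```text
time_s: 1.1
tcp_pos: [0.4906, -0.167, 0.2267]
eef_rot: [-162.7, 12.5, -70.3]
contact_force: [0.3, -1.1, 0.4]
gripper_width: 0.0394
```

Run:
```python
from plant import r
from g import *
s=r.get_state(); print(s["joints"].round(1),s["time_s"])
R=toolR(-B@[np.cos(.1),-np.sin(.1),0],-Z)
print(inc(s,bed([43,-79,150]),R))
```

```text
[-13.1   4.7 -14.5 -21.8 -64.2  39.3] 1.1
([-0.2044, -0.1939, 0.1541], [0.0563, -0.2832, -1.0285])
```

Emit:
step_arm(increments=[[[-0.204,-0.194,0.154],[0.056,-0.283,-1.028],0.55],[[-0.204,-0.194,0.154],[0.056,-0.283,-1.028],0.55],[[-0.204,-0.194,0.154],[0.056,-0.283,-1.028],0.55],[[-0.204,-0.194,0.154],[0.056,-0.283,-1.028],0.55],[[-0.204,-0.194,0.154],[0.056,-0.283,-1.028],0.55],[[-0.204,-0.194,0.154],[0.056,-0.283,-1.028],0.55],[[-0.204,-0.194,0.154],[0.056,-0.283,-1.028],0.55],[[-0.204,-0.194,0.154],[0.056,-0.283,-1.028],0.55],[[-0.204,-0.194,0.154],[0.056,-0.283,-1.028],0.55]])

```text
time_s: 2.0
tcp_pos: [0.6354, 0.1138, 0.1817]
eef_rot: [-150.2, 3.1, -9.6]
contact_force: [-0.4, -0.6, 0.6]
gripper_width: 0.0396
```

Run:
```python
from plant import r
from g import *
s=r.get_state(); print(s["joints"].round(1),s["time_s"],s["tcp_pos"],tobed(s["tcp_pos"]).round(1))
R=toolR(-B@[np.cos(.1),-np.sin(.1),0],-Z)
print(inc(s,bed([43,-79,150]),R))
for n in ("side","top"):
    c=r.capture(n); np.savez(f"{n}1.npz",**c); cv2.imwrite(f"pics/{n}1.png",c["color"][:,:,::-1])
im=cv2.imread("pics/side1.png"); crop(im,230,170,400,330,4.6,10,"pics/s1.png")
im=cv2.imread("pics/top1.png"); crop(im,200,110,360,240,4.6,10,"pics/t1.png")
print(proj("side",[s["tcp_pos"]]),proj("top",[s["tcp_pos"]]))
```

```text
[  8.2  19.8  -0.3 -32.1 -66.4  83.5] 2.0 [0.63544524 0.11381726 0.18170606] [ 39.6 -80.5 150. ]
([-0.0019, -0.0033, 0.0], [0.0016, 0.0004, -0.0078])
[[282.4487083  231.76736653]] [[281.44180913 159.58582757]]
```

View pics/s1.png

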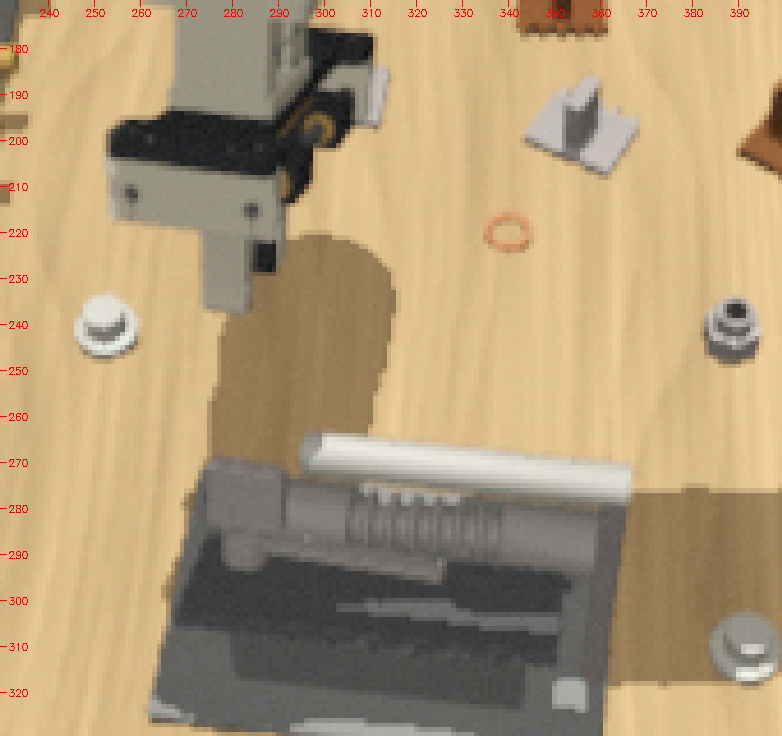

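View pics/t1.png

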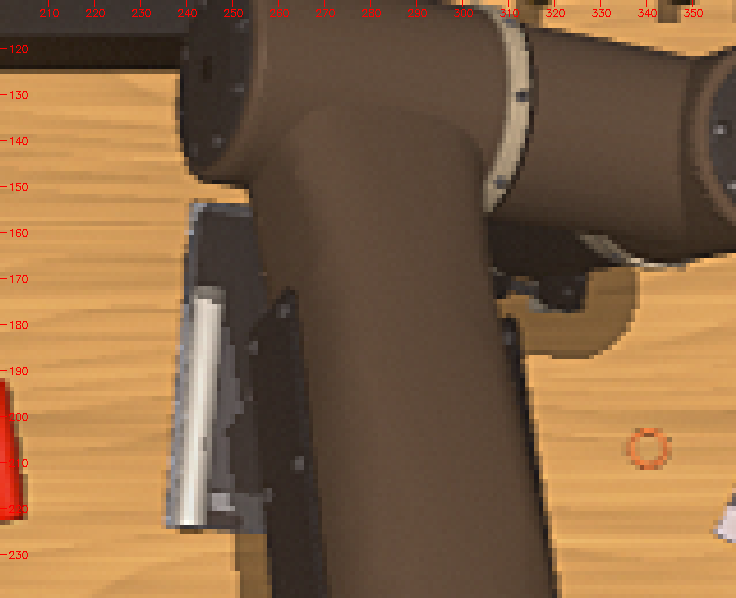

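Run:
```python
from plant import r
from g import *
s=r.get_state(); p,R0=cur(s)
for d in (20,30,41): print(d,proj("side",[p-R0[:,1]*d/1000, p-R0[:,1]*d/1000-R0[:,0]*.0095,p-R0[:,1]*d/1000+R0[:,0]*.0095]).round(1).tolist())
R=toolR(-B@[np.cos(.1),-np.sin(.1),0],-Z)
for z in (60,27): print(inc(s,bed([43.5,-79,z]),R))
```

```text
20 [[279.9, 234.7], [284.0, 235.3], [275.9, 234.0]]
30 [[278.6, 236.4], [282.7, 237.0], [274.5, 235.8]]
41 [[277.1, 238.4], [281.2, 239.1], [272.9, 237.8]]
([-0.002, -0.004, 0.0914], [0.0012, -0.0018, -0.0088])
([-0.0021, -0.0041, 0.1244], [0.0012, -0.0018, -0.0088])
```

Emit:
step_arm(increments=[[[-0.002,-0.004,0.03],[0.001,-0.002,-0.009],0.55],[[-0.002,-0.004,0.06],[0.001,-0.002,-0.009],0.55],[[-0.002,-0.004,0.08],[0.001,-0.002,-0.009],0.55],[[-0.002,-0.004,0.09],[0.001,-0.002,-0.009],0.55],[[-0.002,-0.004,0.1],[0.001,-0.002,-0.009],0.55],[[-0.002,-0.004,0.105],[0.001,-0.002,-0.009],0.55]])

```text
time_s: 2.7
tcp_pos: [0.6385, 0.1694, 0.0941]
eef_rot: [-150.1, 2.8, -9.2]
contact_force: [0.3, -0.3, 0.4]
gripper_width: 0.0395
```

Run:
```python
from plant import r
from g import *
s=r.get_state(); print(s["time_s"],tobed(s["tcp_pos"]).round(1),s["contact_force"].round(1))
for n in ("side",):
    c=r.capture(n); np.savez(f"{n}2.npz",**c); cv2.imwrite(f"pics/{n}2.png",c["color"][:,:,::-1])
im=cv2.imread("pics/side2.png"); crop(im,245,215,345,315,7,10,"pics/s2.png")
```

```text
2.7 [ 44.  -79.4  46.4] [ 0.3 -0.3  0.4]
```

View pics/s2.png

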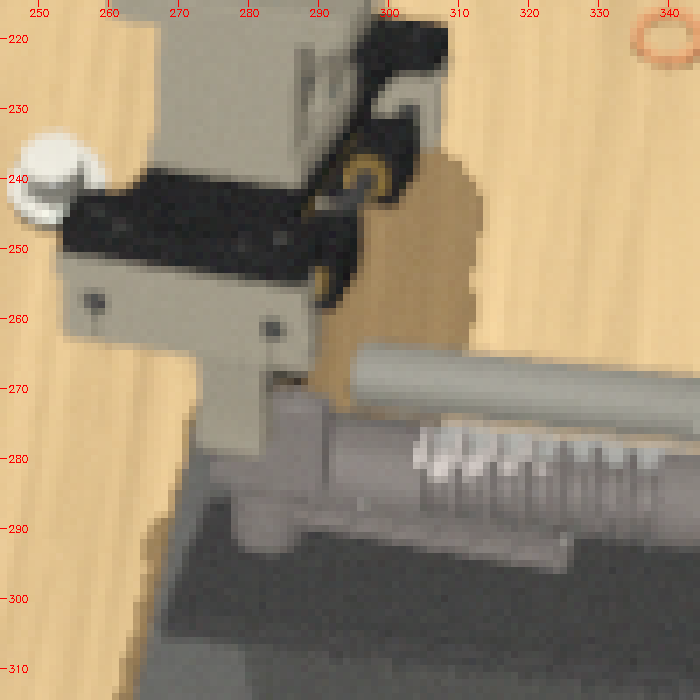

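Emit:
step_arm(increments=[[[0,0.0,0.006],[0,0,0],0.55],[[0,0.0,0.012],[0,0,0],0.55],[[0,0.0,0.017],[0,0,0],0.55],[[0,0.0,0.018],[0,0,0],0.55]])

```text
time_s: 3.15
tcp_pos: [0.6388, 0.1789, 0.0778]
eef_rot: [-150.1, 2.9, -9.1]
contact_force: [-0.3, -0.8, 0.3]
gripper_width: 0.0396
```

Emit:
step_arm(increments=[[[0,0,0],[0,0,0],0.75],[[0,0,0],[0,0,0],0.8],[[0,0,0],[0,0,0],0.85],[[0,0,0],[0,0,0],0.9],[[0,0,0],[0,0,0],0.9]], force=10)

```text
time_s: 3.65
tcp_pos: [0.639, 0.177, 0.0777]
eef_rot: [-150.2, 2.8, -9.1]
contact_force: [0.2, -5.8, -3.2]
gripper_width: 0.012
```

Run:
```python
from plant import r
from g import *
s=r.get_state(); print(s["time_s"],tobed(s["tcp_pos"]).round(1),"bed force",(B.T@s["contact_force"]).round(1),(B.T@s["moment"]).round(2),s["gripper_width"])
```

```text
3.65 [ 42.4 -79.3  28.4] bed force [-6.6 -0.6  0.1] [-0.27  3.98 -0.03] 0.012018438447968266
```

Emit:
step_arm(increments=[[[0,0.0021,0],[0,0,0.12],0.9],[[-0.0001,0.0026,0],[0,0,0.24],0.9],[[-0.0003,0.0031,0],[0,0,0.36],0.9],[[-0.0005,0.0036,0],[0,0,0.48],0.9],[[-0.0008,0.004,0],[0,0,0.6],0.9],[[-0.0011,0.0044,0],[0,0,0.72],0.9],[[-0.0014,0.0048,0],[0,0,0.84],0.9]], force=15)

```text
time_s: 4.35
tcp_pos: [0.6373, 0.1747, 0.0764]
eef_rot: [-161.2, 23.9, -54.3]
contact_force: [-0.0, -0.5, -0.1]
gripper_width: 0.0118
```

Run:
```python
from plant import r
from g import *
s=r.get_state(); p,R0=cur(s); print(s["time_s"],tobed(p).round(1),"bed force",(B.T@s["contact_force"]).round(1),"tool force",(R0.T@s["contact_force"]).round(1),s["gripper_width"])
print("bar dir bed",(B.T@-R0[:,0]).round(3), s["joints"].round(1))
```

```text
4.35 [ 39.6 -77.8  28.4] bed force [-0.5 -0.   0.1] tool force [ 0.4  0.3 -0.1] 0.011811915666803287
bar dir bed [0.809 0.588 0.   ] [ 13.2  26.1  -5.  -35.7 -54.8  38.5]
```

Emit:
step_arm(increments=[[[0,0.0005,0],[0,0,0.12],0.9],[[-0.0001,0.001,0],[0,0,0.24],0.9],[[-0.0003,0.0015,0],[0,0,0.36],0.9],[[-0.0005,0.002,0],[0,0,0.48],0.9],[[-0.0005,0.002,0],[0,0,0.48],0.9]])

```text
time_s: 4.85
tcp_pos: [0.6355, 0.1743, 0.076]
eef_rot: [-175.0, 29.6, -84.3]
contact_force: [2.1, 1.0, -1.5]
gripper_width: 0.0117
```

Run:
```python
from plant import r
from g import *
s=r.get_state(); p,R0=cur(s); print(s["time_s"],tobed(p).round(1),"bed force",(B.T@s["contact_force"]).round(1),"tool force",(R0.T@s["contact_force"]).round(1),s["gripper_width"])
print("bar dir bed",(B.T@-R0[:,0]).round(3), s["joints"].round(1))
c=r.capture("side"); np.savez("side3.npz",**c); cv2.imwrite("pics/side3.png",c["color"][:,:,::-1])
im=cv2.imread("pics/side3.png"); crop(im,245,215,375,335,6,10,"pics/s3.png")
```

```text
4.85 [ 38.9 -76.1  28.4] bed force [ 0.2 -2.  -1.9] tool force [ 0.1 -2.1  1.9] 0.011718531530095756
bar dir bed [0.989 0.151 0.   ] [ 13.2  26.   -5.3 -35.8 -54.7  11.3]
```

View pics/s3.png

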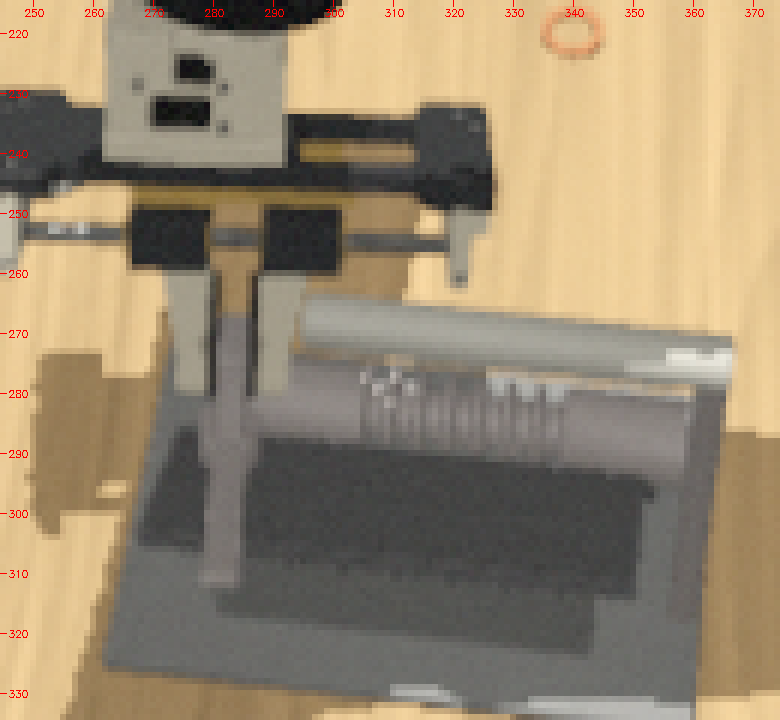

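Emit:
step_arm(increments=[[[0,0,0],[0,0,0],0.6],[[0,0,0],[0,0,0],0.55],[[0,0,0],[0,0,0],0.55]])

```text
time_s: 5.2
tcp_pos: [0.6347, 0.1742, 0.0757]
eef_rot: [-175.0, 29.6, -84.1]
contact_force: [1.2, 0.7, -0.1]
gripper_width: 0.0302
```

Emit:
step_arm(increments=[[[0,0,-0.03],[0,0,0],0.55],[[0,0,-0.07],[0,0,0],0.55],[[0,0,-0.12],[0,0,0],0.55],[[0,0,-0.15],[0,0,0],0.55]])

```text
time_s: 5.6
tcp_pos: [0.6301, 0.0978, 0.2091]
eef_rot: [-174.7, 29.6, -84.0]
contact_force: [0.9, 0.9, 0.3]
gripper_width: 0.0393
```

Run:
```python
from plant import r
from g import *
s=r.get_state(); p,R0=cur(s); print(s["time_s"],tobed(p).round(1),(B.T@s["contact_force"]).round(1),s["gripper_width"],s["joints"].round(1))
ly=np.radians(154.5); R=toolR([np.cos(ly),np.sin(ly),0],[0,0,-1])
for z in (.2,.12): print(inc(s,np.array([.461,-.1425,z]),R))
```

```text
5.6 [ 39.1 -76.4 181.9] [ 1.  -0.9 -0.2] 0.03933943624411074 [  6.9  18.1   0.8 -31.6 -69.3   8.2]
([0.1971, 0.1831, -0.1186], [0.0542, 0.5265, 0.5131])
([0.2365, 0.1895, -0.0493], [0.0542, 0.5265, 0.5131])
```

Emit:
step_arm(increments=[[[0.197,0.183,-0.119],[0.054,0.527,0.513],0.55],[[0.197,0.183,-0.119],[0.054,0.527,0.513],0.55],[[0.197,0.183,-0.119],[0.054,0.527,0.513],0.55],[[0.197,0.183,-0.119],[0.054,0.527,0.513],0.55],[[0.197,0.183,-0.119],[0.054,0.527,0.513],0.55],[[0.236,0.19,-0.049],[0.054,0.527,0.513],0.55],[[0.236,0.19,-0.049],[0.054,0.527,0.513],0.55],[[0.236,0.19,-0.049],[0.054,0.527,0.513],0.55],[[0.236,0.19,-0.049],[0.054,0.527,0.513],0.55]])

```text
time_s: 6.5
tcp_pos: [0.459, -0.1405, 0.1168]
eef_rot: [179.7, -0.1, -115.5]
contact_force: [0.2, -0.0, 0.3]
gripper_width: 0.0394
```

Run:
```python
from plant import r
from g import *
s=r.get_state(); p,R0=cur(s); print(s["time_s"],p.round(4),s["eef_rot"].round(2),s["contact_force"].round(1),s["joints"].round(1))
ly=np.radians(154.5); R=toolR([np.cos(ly),np.sin(ly),0],[0,0,-1])
for z in (.06,.012): print(inc(s,np.array([.461,-.1425,z]),R))
c=r.capture("side"); np.savez("side4.npz",**c); cv2.imwrite("pics/side4.png",c["color"][:,:,::-1])
crop(cv2.imread("pics/side4.png"),290,120,410,220,6,10,"pics/s4.png")
print(proj("side",[p,[.461,-.1425,.046]]))
```

```text
6.5 [ 0.459  -0.1405  0.1168] [ 1.7972e+02 -1.4000e-01 -1.1553e+02] [ 0.2 -0.   0.3] [  6.5   8.4 -31.8  -0.  -50.1 -32. ]
([0.0008, -0.003, 0.0568], [0.0048, -0.0024, -0.0006])
([0.0007, -0.0032, 0.1048], [0.0048, -0.0024, -0.0006])
[[358.08404681 172.42472799]
 [355.955544   189.05392783]]
```

View pics/s4.png

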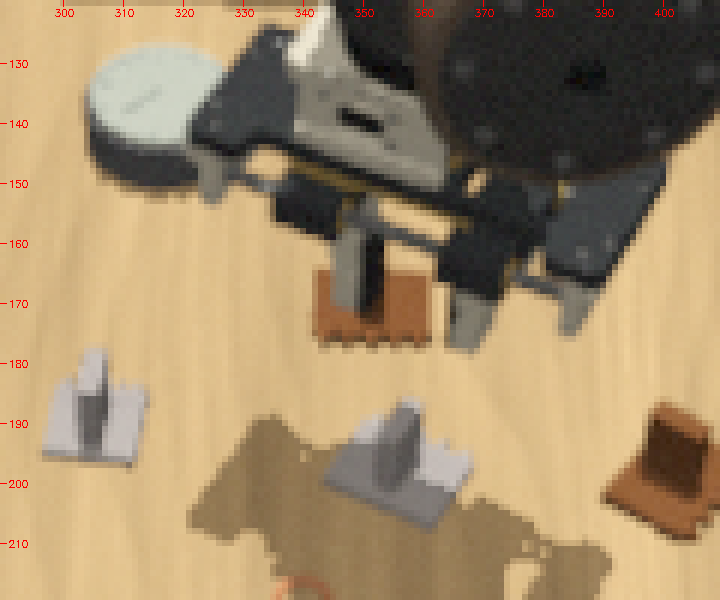

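Emit:
step_arm(increments=[[[0.001,-0.003,0.04],[0.005,-0.002,-0.001],0.55],[[0.001,-0.003,0.075],[0.005,-0.002,-0.001],0.55],[[0.001,-0.003,0.09],[0.005,-0.002,-0.001],0.55],[[0.001,-0.003,0.1],[0.005,-0.002,-0.001],0.55],[[0.001,-0.003,0.103],[0.005,-0.002,-0.001],0.55],[[0.001,-0.003,0.103],[0.005,-0.002,-0.001],0.55]])

```text
time_s: 7.15
tcp_pos: [0.4622, -0.142, 0.0146]
eef_rot: [-179.9, 0.1, -115.4]
contact_force: [0.9, 0.9, 0.7]
gripper_width: 0.0392
```

Run:
```python
from plant import r
from g import *
s=r.get_state(); p,R0=cur(s); print(s["time_s"],p.round(4),s["eef_rot"].round(2),s["contact_force"].round(1))
c=r.capture("side"); np.savez("side5.npz",**c); cv2.imwrite("pics/side5.png",c["color"][:,:,::-1])
crop(cv2.imread("pics/side5.png"),310,140,400,220,8,10,"pics/s5.png")
```

```text
7.15 [ 0.4622 -0.142   0.0146] [-1.7987e+02  6.0000e-02 -1.1543e+02] [0.9 0.9 0.7]
```

View pics/s5.png

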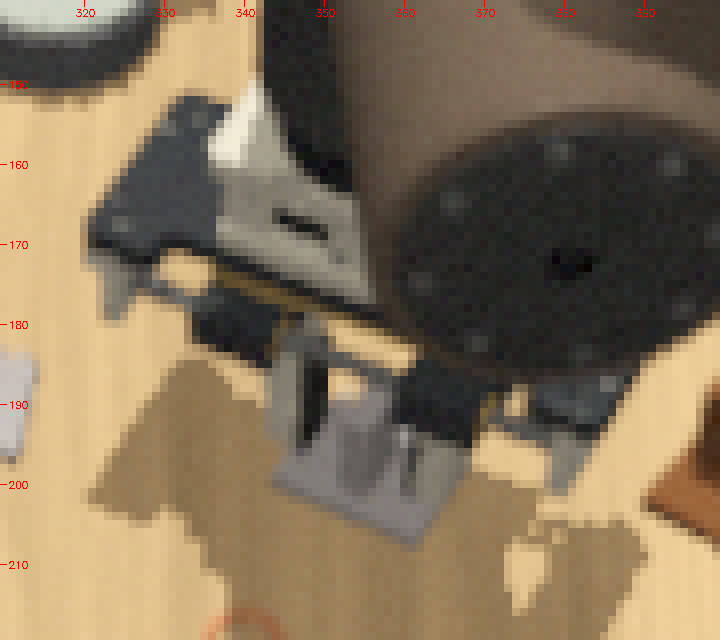

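Emit:
step_arm(increments=[[[0,0,0.002],[0,0,0],0.7],[[0,0,0.002],[0,0,0],0.75],[[0,0,0.002],[0,0,0],0.8],[[0,0,0.002],[0,0,0],0.85],[[0,0,0.002],[0,0,0],0.9],[[0,0,0.002],[0,0,0],0.95],[[0,0,0.002],[0,0,0],1.0]], force=30)

```text
time_s: 7.9
tcp_pos: [0.4612, -0.1423, 0.0121]
eef_rot: [-179.9, 0.0, -115.5]
contact_force: [-0.6, 0.8, 4.4]
gripper_width: 0.0117
```

Run:
```python
from plant import r
from g import *
s=r.get_state(); p,R0=cur(s); print(s["time_s"],p.round(4),s["eef_rot"].round(2),s["contact_force"].round(1),s["gripper_width"])
```

```text
7.9 [ 0.4612 -0.1423  0.0121] [-1.7993e+02  3.0000e-02 -1.1547e+02] [-0.6  0.8  4.4] 0.011731415783210006
```

Emit:
step_arm(increments=[[[0,0,-0.03],[0,0,0],1.0],[[0,0,-0.07],[0,0,0],1.0],[[0,0,-0.12],[0,0,0],1.0],[[0,0,-0.15],[0,0,0],1.0]])

```text
time_s: 8.3
tcp_pos: [0.4617, -0.1424, 0.1651]
eef_rot: [-179.8, 0.1, -115.5]
contact_force: [0.7, 0.5, -2.6]
gripper_width: 0.0118
```

Run:
```python
from plant import r
from g import *
s=r.get_state(); p,R0=cur(s); print(s["time_s"],p.round(4),s["eef_rot"].round(2),s["contact_force"].round(1),s["gripper_width"])
for m in ([.544,.1578,.0372],[.544,.1578,.0345]): print("spindle mid bed",tobed(m).round(1))
R=toolR(Y,-Z)
for z in (160,112): print(inc(s,bed([60,1.5,z]),R))
for n in ("side","top"):
    c=r.capture(n); np.savez(f"{n}6.npz",**c); cv2.imwrite(f"pics/{n}6.png",c["color"][:,:,::-1])
crop(cv2.imread("pics/side6.png"),310,80,410,190,6.5,10,"pics/s6.png")
```

```text
8.3 [ 0.4617 -0.1424  0.1651] [-1.7978e+02  1.0000e-01 -1.1546e+02] [ 0.7  0.5 -2.6] 0.011830764655560844
spindle mid bed [-0.7 14.   6.4]
spindle mid bed [-2. 14.  4.]
([-0.2884, 0.0342, -0.0351], [-0.1007, -0.5166, -0.3597])
([-0.3107, 0.043, 0.0064], [-0.1007, -0.5166, -0.3597])
```

View pics/s6.png

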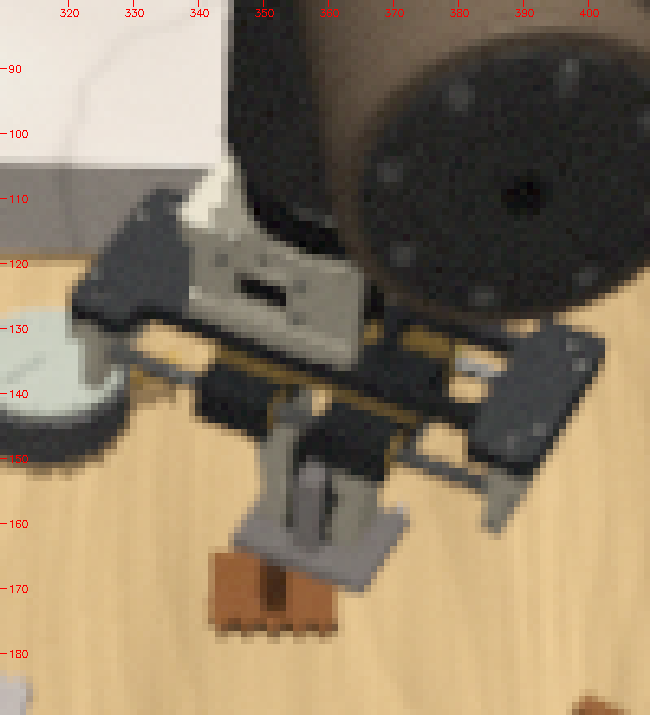

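View pics/top6.png

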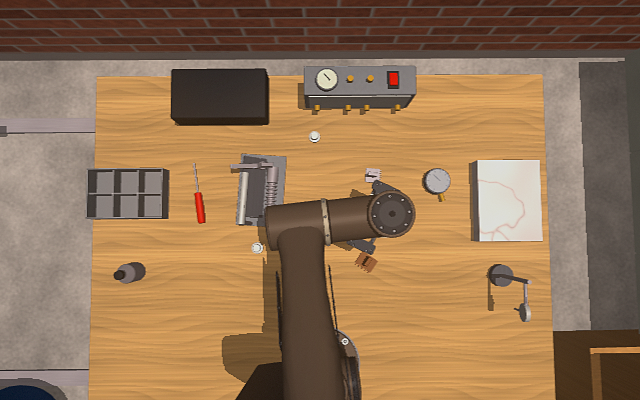

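Emit:
step_arm(increments=[[[-0.288,0.034,-0.035],[-0.101,-0.517,-0.36],1.0],[[-0.288,0.034,-0.035],[-0.101,-0.517,-0.36],1.0],[[-0.288,0.034,-0.035],[-0.101,-0.517,-0.36],1.0],[[-0.288,0.034,-0.035],[-0.101,-0.517,-0.36],1.0],[[-0.288,0.034,-0.035],[-0.101,-0.517,-0.36],1.0],[[-0.288,0.034,-0.035],[-0.101,-0.517,-0.36],1.0],[[-0.288,0.034,-0.035],[-0.101,-0.517,-0.36],1.0],[[-0.288,0.034,-0.035],[-0.101,-0.517,-0.36],1.0]])

```text
time_s: 9.2
tcp_pos: [0.5532, 0.133, 0.1952]
eef_rot: [179.6, 30.0, -94.4]
contact_force: [-0.3, 0.9, -3.2]
gripper_width: 0.012
```

Run:
```python
from plant import r
from g import *
s=r.get_state(); p,R0=cur(s); print(s["time_s"],tobed(p).round(1),(B.T@s["contact_force"]).round(1),s["gripper_width"],s["joints"].round(1))
R=toolR(Y,-Z)
for z in (60,): print(inc(s,bed([60,1.5,z]),R))
c=r.capture("side"); np.savez("side7.npz",**c); cv2.imwrite("pics/side7.png",c["color"][:,:,::-1])
crop(cv2.imread("pics/side7.png"),260,180,390,310,6,10,"pics/s7.png")
```

```text
9.2 [ 57.5   2.9 155.2] [-0.8  0.4 -3.2] 0.011976461476949009 [ 11.5  12.   -9.4 -32.4 -64.1  -2.5]
([-0.0026, -0.002, 0.0952], [0.0059, -0.0006, -0.0017])
```

View pics/s7.png

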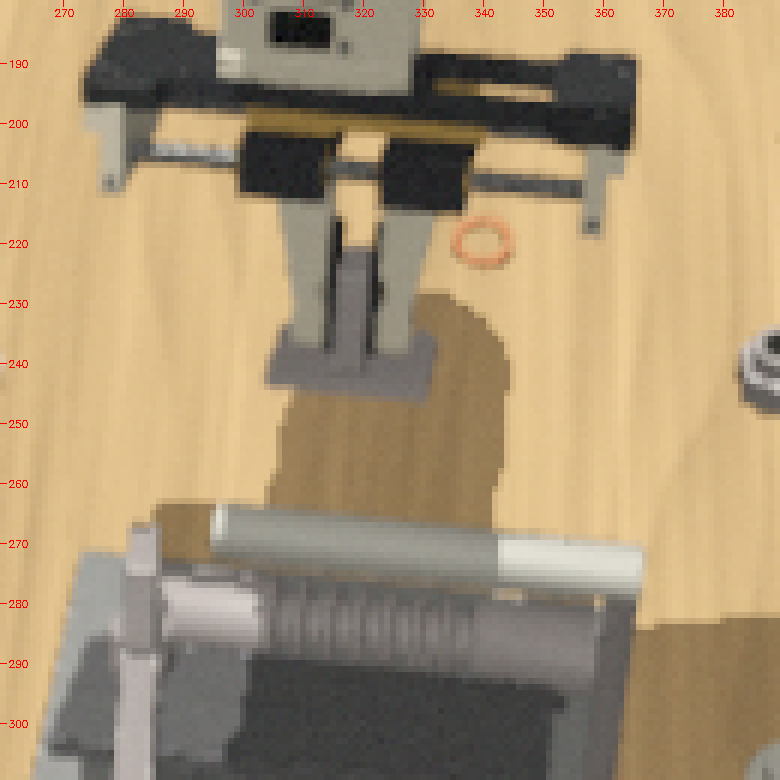

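Run:
```python
from plant import r
from g import *
s=r.get_state(); p,R0=cur(s)
for x in (-20,0,20):
  for sg,uv in ((1,(358.2,218.3)),(-1,(278.3,211.5))):
    # solve for tool (y,z) at given tool x
    o,d=ray("side",uv); ol=R0.T@(o-p); dl=R0.T@d; t=(x/1000-ol[0])/dl[0]; print(x,sg,((ol+dl*t)*1000).round(1))
# body bottom edge and rib top, finger tips
for nm,uv in (("blackbar right bottom",(364,203)),("fingertipR",(326,238)),("rib top near",(319,221)),("plate back bl",(304,243)),("plate back br",(331,246))):
    o,d=ray("side",uv); ol=R0.T@(o-p); dl=R0.T@d
    for x in (-20,0,): t=(x/1000-ol[0])/dl[0]; print(nm,x,((ol+dl*t)*1000).round(1))
```

```text
-20 1 [-20.   85.3 -59.5]
-20 -1 [-20.  -86.8 -58.7]
0 1 [  0.   85.2 -51.3]
0 -1 [  0.  -90.7 -50.5]
20 1 [ 20.   85.2 -43.2]
20 -1 [ 20.  -94.5 -42.3]
blackbar right bottom -20 [-20.   94.6 -95. ]
blackbar right bottom 0 [  0.   94.7 -87.7]
fingertipR -20 [-20.   19.5  -6.7]
fingertipR 0 [ 0.  18.   2.6]
rib top near -20 [-20.    2.3 -45.1]
rib top near 0 [  0.    0.4 -36.7]
plate back bl -20 [-20.  -28.2  10.4]
plate back bl 0 [  0.  -30.8  20. ]
plate back br -20 [-20.   31.5  11.4]
plate back br 0 [ 0.  30.3 21.1]
```

Run:
```python
from g import *
def ycyl(n,uv,axis=(0,0,3)):
    o,d=ray(n,uv); A=bed(axis); ob=B.T@(o-A); db=B.T@d
    # closest dir: intersect ray with cylinder r=18 about y
    a=db[0]**2+db[2]**2; b=ob[0]*db[0]+ob[2]*db[2]; c=ob[0]**2+ob[2]**2-.018**2
    disc=b*b-a*c
    t=(-b-np.sqrt(disc))/a if disc>0 else -b/a
    q=ob+db*t; return (q*1000).round(1)
for ax in ((0,0,3),(-1,0,5)):
  l=ycyl("side",(305.3,281.5),ax); r_=ycyl("side",(338.6,284.3),ax); print("side",l,r_,"mid",(l+r_)/2,"width",r_-l)
  l=ycyl("top",(272.0,181.6),ax); r_=ycyl("top",(270.0,207.5),ax); print("top",l,r_,"mid",(l+r_)/2)
  l=ycyl("top",(272.0,166.0),ax); r_=ycyl("top",(269.0,222.6),ax); print("top ends",l,r_,"mid",(l+r_)/2)
# per column gradient along the spindle midline in side0
im=cv2.imread("pics/side0.png").mean(2)
np.set_printoptions(linewidth=200)
us=np.arange(298,348); vs=281.2+(us-303)*.087
for off in (-3,0,3): print(off,cv2.remap(im.astype(np.float32),us.astype(np.float32)[None],(vs+off).astype(np.float32)[None],cv2.INTER_LINEAR).astype(int))
```

```text
side [ 15.1 -25.3   9.8] [14.  55.6 11.3] mid [14.55 15.15 10.55] width [-1.1 80.9  1.5]
top [  6.3 -26.5  16.9] [ 6.4 56.5 16.8] mid [ 6.35 15.   16.85]
top ends [  9.7 -76.5  15.2] [  6.  104.6  17. ] mid [ 7.85 14.05 16.1 ]
side [ 16.2 -25.3   7.9] [15.3 55.7  9.4] mid [15.75 15.2   8.65] width [-0.9 81.   1.5]
top [  7.9 -26.3  16.2] [ 8.  56.6 16.1] mid [ 7.95 15.15 16.15]
top ends [ 11.1 -76.3  14.1] [  7.6 104.6  16.3] mid [ 9.35 14.15 15.2 ]
-3 [[191 189 190 189 189 190 190 180 133 156 170 163 169 134 152 172 174 171 140 158 164 175 169 147 163 165 177 168 146 159 157 177 154 148 165 159 174 141 154 162 148 176 190 190 191 190 189 187 190
  188]]
0 [[204 207 206 207 207 208 207 179 171 199 193 186 154 172 199 186 188 155 186 204 181 193 157 186 204 174 192 161 194 206 175 195 161 187 203 173 196 158 191 205 176 184 194 195 196 197 199 199 201
  203]]
3 [[172 175 173 174 174 177 177 134 145 158 147 164 126 147 160 142 164 133 152 163 145 158 131 151 164 140 153 133 156 167 148 158 141 161 171 152 159 147 165 165 152 166 172 173 173 175 176 176 178
  179]]
```

Run:
```python
from plant import r
from g import *
s=r.get_state(); p,R0=cur(s); print(tobed(p))
R=toolR(Y,-Z)
for z in (90,40): print(inc(s,bed([56,1.8,z]),R))
```

```text
[ 56.9735511    2.93638604 155.77248752]
([0.0009, -0.0015, 0.0658], [0.0052, -0.0006, -0.0023])
([0.0009, -0.0017, 0.1158], [0.0052, -0.0006, -0.0023])
```

Emit:
step_arm(increments=[[[0.001,-0.001,0.03],[0.005,-0.001,-0.002],1.0],[[0.001,-0.001,0.06],[0.005,-0.001,-0.002],1.0],[[0.001,-0.001,0.085],[0.005,-0.001,-0.002],1.0],[[0.001,-0.001,0.105],[0.005,-0.001,-0.002],1.0],[[0.001,-0.001,0.115],[0.005,-0.001,-0.002],1.0],[[0.001,-0.001,0.115],[0.005,-0.001,-0.002],1.0]])

```text
time_s: 9.85
tcp_pos: [0.558, 0.1882, 0.0953]
eef_rot: [180.0, 30.0, -94.4]
contact_force: [0.3, 0.1, -2.0]
gripper_width: 0.0118
```

Run:
```python
from plant import r
from g import *
s=r.get_state(); p,R0=cur(s); print(s["time_s"],tobed(p).round(1),(B.T@s["contact_force"]).round(1),s["gripper_width"],s["joints"].round(1))
c=r.capture("side"); np.savez("side8.npz",**c); cv2.imwrite("pics/side8.png",c["color"][:,:,::-1])
crop(cv2.imread("pics/side8.png"),265,220,375,320,7,10,"pics/s8.png")
```

```text
9.85 [55.5  2.3 41. ] [-0.9 -0.3 -1.8] 0.01180211740220129 [ 16.4  18.7 -14.  -36.4 -52.    0.8]
```

View pics/s8.png

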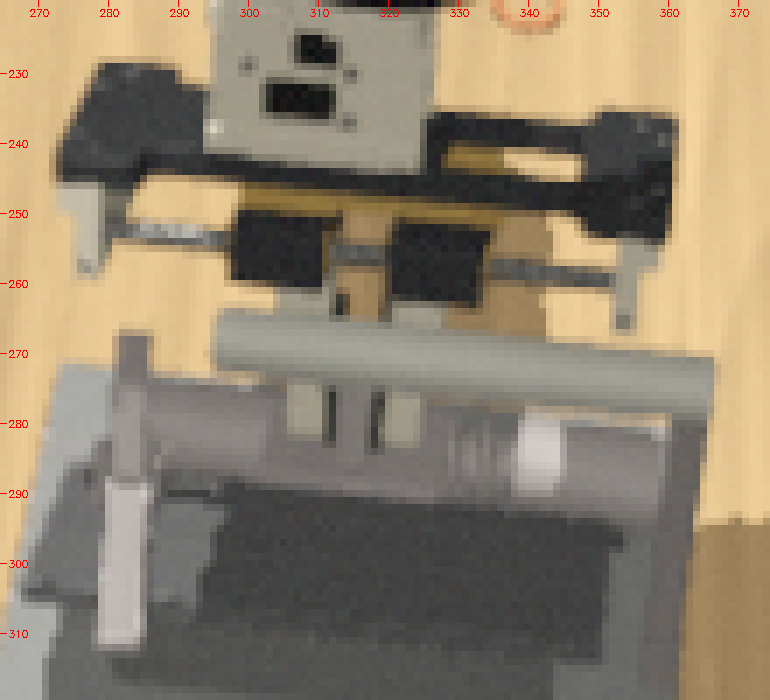

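Run:
```python
from plant import r
from g import *
s=r.get_state(); p,R0=cur(s)
im=cv2.imread("pics/side8.png").mean(2); np.set_printoptions(linewidth=200)
for v in (277,279,281,285,287,289): print(v,im[v,298:342].astype(int))
for uv in ((315.2,279),(315.2,281)):
    o,d=ray("side",uv); ol=R0.T@(o-p); dl=R0.T@d; t=(-.015-ol[0])/dl[0]; print(((ol+dl*t)*1000).round(1))
    # intersection with plane bed x = tcp x+15
print("predicted rib near face centre px for y=0:",proj("side",[p-R0[:,0]*.015+R0[:,2]*z for z in (-.01,-.02)]).round(1))
```

```text
277 [121 121 120 121 118 120 115 115 145 148 148 150 151 103  53 106 118 118 120 115  70  58 132 150 152 150 152 122 108 111 115 116 119 120 113 111 113 119 116 117 120 123 134 131]
279 [129 128 126 126 126 122 113 118 142 151 149 150 150 100  61 111 120 118 120 107  65  89 138 150 151 151 140 122 112 114 109 108 107 101 102 101 104 101 101 103 101 128 166 172]
281 [137 138 134 137 134 120 114 117 134 143 140 143 142  92  61 108 119 117 120  99  56 115 144 150 150 149 141 121 112 111 114 117 104  99 107 104 113 103 101 101 103 172 193 195]
285 [124 125 127 127 117 110 113 112 111 109 113 113 111 112 112 118 117 122 119 108 110 114 113 113 114 112 111 115 114 114 109 126 114 130 133 120 124 114 128 136 156 190 198 201]
287 [104 111 116 116 119 116 117 117 115 117 116 113 114 115 112 115 109 108 108 113 113 113 112 115 114 114 113 116 115 113 112 120 112 121 129 120 123 116 128 130 149 173 180 183]
289 [ 65  64  81  77  87  92  91  97 100 101 103 104 107 112 114 113 123 123 125 124 119 121 122 122 118 119 121 114 118 114 114 107 112 109 106 112 110 109 113 106 135 155 160 162]
[-15.    2.  -12.9]
[-15.    2.3  -7.7]
predicted rib near face centre px for y=0: [[314.2 280. ]
 [314.5 276.2]]
```

Emit:
step_arm(increments=[[[0,-0.0009,0.008],[0,0,0],1.0],[[0,-0.0009,0.014],[0,0,0],1.0],[[0,-0.0009,0.018],[0,0,0],1.0],[[0,-0.0009,0.02],[0,0,0],1.0],[[0,-0.0009,0.021],[0,0,0],1.0],[[0,-0.0009,0.022],[0,0,0],1.0]])

```text
time_s: 10.5
tcp_pos: [0.5609, 0.1998, 0.078]
eef_rot: [-179.8, 30.1, -94.2]
contact_force: [-1.1, -1.1, -2.4]
gripper_width: 0.0118
```

```bash
cat > st.py <<'E'
from plant import r
from g import *
s=r.get_state(); p,R0=cur(s); print(s["time_s"],"bed",tobed(p).round(2),"F",(B.T@s["contact_force"]).round(1),"M",(B.T@s["moment"]).round(2),"w",round(s["gripper_width"],4),"tilt",Ro.from_matrix(R0.T@toolR(Y,-Z)).as_rotvec().round(4))
E
python3 st.py
```

```text
10.5 bed [57.09  0.26 20.19] F [-2.2  1.  -1.5] M [ 0.1   2.16 -0.03] w 0.0118 tilt [-0.0025  0.0014  0.0008]
```

```bash
cat > avg.py <<'E'
from plant import r
from g import *
L=[];F=[]
for i in range(6):
    s=r.get_state(); p,R0=cur(s); L.append(tobed(p)); F.append(B.T@s["contact_force"]); c=r.capture("side")
L=np.array(L);F=np.array(F); print(s["time_s"],"bed",L.mean(0).round(2),"sd",L.std(0).round(2),"F",F.mean(0).round(2),F.std(0).round(2),"tilt",Ro.from_matrix(R0.T@toolR(Y,-Z)).as_rotvec().round(4),"w",round(s["gripper_width"],4))
import sys
if len(sys.argv)>1: cv2.imwrite(f"pics/{sys.argv[1]}.png",c["color"][:,:,::-1])
E
python3 avg.py
```

```text
10.75 bed [57.08  0.28 20.2 ] sd [0.01 0.03 0.07] F [-1.32  0.21 -1.83] [0.6  0.5  0.22] tilt [-0.0025  0.0014  0.0006] w 0.0118
```

```bash
python3 avg.py side9
python3 - <<'E'
from plant import r
from g import *
s=r.get_state(); p,R0=cur(s)
im=cv2.imread("pics/side9.png"); crop(im,265,240,375,320,7,10,"pics/s9.png"); im=im.mean(2); np.set_printoptions(linewidth=200)
for v in range(275,300,2): print(v,im[v,298:342].astype(int))
print("pred rib near-face centre",proj("side",[p-R0[:,0]*.015+R0[:,2]*z for z in (-.01,-.02)]).round(1).tolist(),"plate back corners", proj("side",[p-R0[:,0]*.02+R0[:,2]*.0065+R0[:,1]*y for y in (-.03,.03)]).round(1).tolist())
E
```

```text
11.05 bed [57.04  0.29 20.23] sd [0.02 0.02 0.03] F [-1.01 -0.19 -2.09] [0.86 0.59 0.57] tilt [-0.0024  0.0014  0.0005] w 0.0116
275 [122 139 141 116 103 119 144 152 152 151 151 148 118  93  86 108 114 115 121 108 101 120 128 129 126 124 124 123 125 124 124 126 128 130 130 133 136 135 136 137 140 139 140 142]
277 [123 121 119 118 120 109 142 151 149 151 150 151 105  49  67 103 114 115 113  79  67 135 150 152 149 151 151 148 126 110 115 116 119 120 114 109 111 116 117 117 117 121 132 134]
279 [128 127 128 128 127 121 147 152 151 150 148 149 104  45 109 124 124 120 112  74  73 139 151 150 151 152 153 126  99 100  99 108 107 104 103 102 103 103  99 101 103 144 155 153]
281 [138 136 135 136 134 136 143 150 151 151 145 128  82  56 112 122 119 123 108  65  30 125 147 152 148 150 146 118 107 109 107 119 107  99 108 103 115 105 101 102 133 179 192 175]
283 [138 134 135 137 136 136 136 145 153 149 145 134  80  62 110 121 120 121  97  60  51 113 146 153 152 152 136 110 120 128 117 128 109 120 126 114 124 114 118 182 162 191 204 205]
285 [127 126 127 129 127 122 130 146 150 149 150 135  83  71 
[... 805 characters left out ...]
64  63  68  68  67  89 105  98  94  89  84]
295 [ 65  66 105 117 116 115 117 115 117 115 114 114 117 113 108 108 112 106 111 112 114 116 115 113 115 117 114 116  97  78  65  66  68  66  66  65  65  68  70  66  65  68  67  66]
297 [ 66  67  79  93  90  99 100 107 107 105 109 111 118 116 118 122 122 122 123 121 120 120 119 120 119 116 120 117  89  69  68  64  64  67  66  63  61  68  67  67  66  66  65  65]
299 [ 68  64  67  66  66  66  66  65  66  68  66  65  66  69  68  68  76  76  79  82  93  94  92  99 105 107 107 110  79  70  68  67  68  68  68  64  66  64  66  64  67  69  67  65]
pred rib near-face centre [[313.2, 288.5], [313.4, 284.7]] plate back corners [[299.6, 294.5], [325.5, 297.3]]
```

View pics/s9.png

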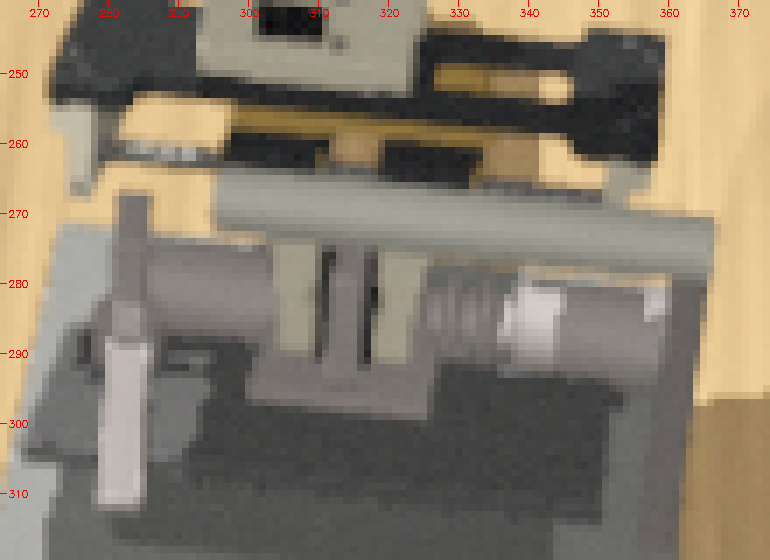

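Emit:
step_arm(increments=[[[0,0.0019,0],[0.002,-0.001,0],1.0],[[0,0.0019,0.002],[0.002,-0.001,0],1.0],[[0,0.0019,0.004],[0.002,-0.001,0],1.0],[[0,0.0019,0.005],[0.002,-0.001,0],1.0],[[0,0.0019,0.005],[0.002,-0.001,0],1.0]])

```text
time_s: 11.6
tcp_pos: [0.559, 0.2024, 0.0733]
eef_rot: [-179.8, 30.1, -94.3]
contact_force: [0.3, -0.2, -2.6]
gripper_width: 0.0117
```

```bash
python3 avg.py
```

```text
11.85 bed [56.98  2.23 15.06] sd [0.05 0.06 0.11] F [-1.04 -0.18 -1.92] [0.38 0.15 0.24] tilt [-0.0044  0.0024  0.0006] w 0.0118
```

Emit:
step_arm(increments=[[[0,0,0.001],[-0.004,0.002,0],1.0],[[0,0,0.002],[-0.004,0.002,0],1.0],[[0,0,0.003],[-0.004,0.002,0],1.0],[[0,0,0.003],[-0.004,0.002,0],1.0]])

```text
time_s: 12.3
tcp_pos: [0.5591, 0.2039, 0.0708]
eef_rot: [-180.0, 30.0, -94.3]
contact_force: [0.6, -0.1, -2.7]
gripper_width: 0.0123
```

```bash
python3 avg.py
```

```text
12.55 bed [56.99  2.25 12.07] sd [0.03 0.05 0.09] F [-0.92 -0.12 -1.87] [0.32 0.56 0.34] tilt [-0.0004  0.0004  0.0005] w 0.0118
```

No contact yet, so I'll keep lowering in 1 mm steps.

Emit:
step_arm(increments=[[[0,0,0.001],[0,0,0],1.0],[[0,0,0.002],[0,0,0],1.0],[[0,0,0.002],[0,0,0],1.0],[[0,0,0.002],[0,0,0],1.0]])

```text
time_s: 13.0
tcp_pos: [0.5593, 0.2049, 0.0693]
eef_rot: [-180.0, 30.0, -94.3]
contact_force: [-0.2, 0.0, -1.8]
gripper_width: 0.0121
```

```bash
python3 avg.py
```

```text
13.25 bed [57.01  2.23 10.11] sd [0.01 0.01 0.02] F [-1.22  0.13 -2.1 ] [0.44 0.38 0.44] tilt [-0.0003  0.0004  0.0005] w 0.0117
```

Emit:
step_arm(increments=[[[0,0,0.001],[0,0,0],1.0],[[0,0,0.002],[0,0,0],1.0],[[0,0,0.002],[0,0,0],1.0],[[0,0,0.002],[0,0,0],1.0]])

```text
time_s: 13.7
tcp_pos: [0.5593, 0.2049, 0.0692]
eef_rot: [-179.9, 30.0, -94.2]
contact_force: [-5.7, -7.8, 12.5]
gripper_width: 0.0119
```

```bash
python3 avg.py s10a; python3 -c "
from h import *
crop(cv2.imread('pics/s10a.png'),265,240,375,320,7,10,'pics/s10.png')"
```

```text
13.95 bed [57.01  2.2  10.03] sd [0.02 0.01 0.01] F [-0.84  5.13 15.75] [0.32 0.34 0.48] tilt [-0.0007  0.0002  0.002 ] w 0.0121
```

View pics/s10.png

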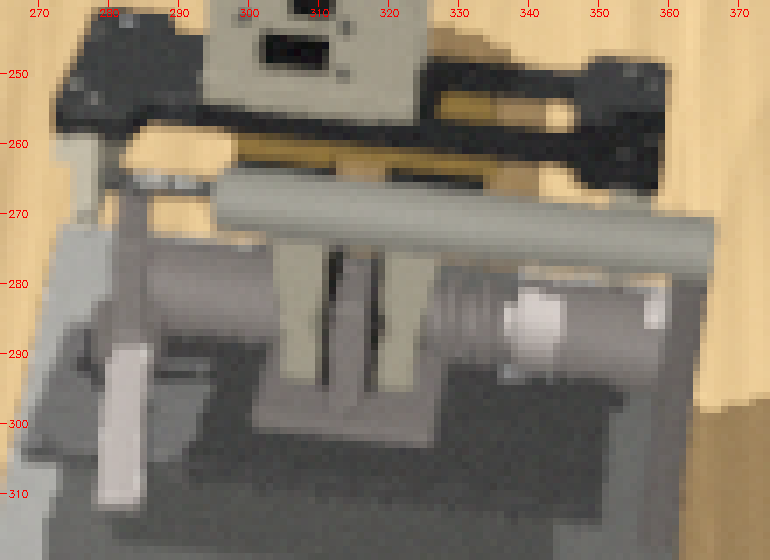

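```bash
python3 st.py
python3 - <<'E'
from g import *
from plant import r
s=r.get_state(); p,R0=cur(s)
for h in (10.1,12.1,14.1): print(h,proj("side",[p-R0[:,0]*.02+R0[:,2]*h/1000+R0[:,1]*y for y in (-.03,.03)]).round(1).tolist())
im=cv2.imread("pics/s10a.png").mean(2); np.set_printoptions(linewidth=200)
for u in (303,307,312,316,320,324): print(u,im[294:308,u].astype(int))
E
```

```text
14.0 bed [57.01  2.22 10.02] F [-1.   5.5 15.5] M [ 2.02  1.93 -0.09] w 0.0119 tilt [-0.0006  0.0002  0.002 ]
10.1 [[300.2, 299.7], [326.0, 302.5]]
12.1 [[300.2, 300.5], [326.0, 303.3]]
14.1 [[300.2, 301.2], [325.9, 304.0]]
303 [113 113 113 112 115 120 114  94  68  64  67  66  69  72]
307 [123 110 115 116 114 116 119 103  73  67  69  63  62  68]
312 [106 111 118 118 115 114 117 115  93  66  62  63  65  70]
316 [109 108 105 107 111 111 118 121 107  71  67  64  68  65]
320 [147 132 113 116 115 113 116 122 114  93  66  65  67  68]
324 [123 119 116 113 115 116 116 118 122 106  64  63  67  65]
```

Emit:
step_arm(increments=[[[0,0,-0.001],[-0.006,0,0.002],1.0],[[0.002,0,-0.0012],[-0.006,0,0.002],1.0],[[0.004,0,-0.0012],[-0.006,0,0.002],1.0],[[0.005,0,-0.0012],[-0.006,0,0.002],1.0],[[0.006,0,-0.0012],[-0.006,0,0.002],1.0],[[0.006,0,-0.0012],[-0.006,0,0.002],1.0]])

```text
time_s: 14.6
tcp_pos: [0.5603, 0.2004, 0.0667]
eef_rot: [179.8, 30.1, -94.3]
contact_force: [-0.2, -1.1, 6.4]
gripper_width: 0.0121
```

```bash
python3 avg.py; python3 st.py
```

```text
14.85 bed [51.98  0.94 10.12] sd [0.01 0.02 0.01] F [1.87 0.56 6.01] [0.6  0.61 0.41] tilt [ 0.0033  0.0013 -0.0002] w 0.0116
14.9 bed [51.98  0.92 10.11] F [2.2 0.  6.2] M [0.12 1.03 0.03] w 0.0116 tilt [ 0.0033  0.0013 -0.0001]
```

Emit:
step_arm(increments=[[[0,0,-0.001],[0,0,0],1.0],[[0,0.0013,-0.001],[0,0,0],1.0],[[0,0.0013,-0.001],[0.002,0.001,0],1.0],[[0,0.0013,-0.0006],[0.002,0.001,0],1.0]])

```text
time_s: 15.3
tcp_pos: [0.5576, 0.1996, 0.0662]
eef_rot: [179.8, 29.9, -94.4]
contact_force: [-0.9, -4.0, 4.3]
gripper_width: 0.0115
```

```bash
python3 avg.py s11a; python3 st.py
python3 - <<'E'
from plant import r
from g import *
s=r.get_state(); p,R0=cur(s)
im=cv2.imread("pics/s11a.png"); crop(im,285,265,355,315,11,5,"pics/s11.png"); im=im.mean(2); np.set_printoptions(linewidth=200)
for v in range(297,304): print(v,im[v,296:332].astype(int))
print(proj("side",[p-R0[:,0]*.02+R0[:,2]*.009+R0[:,1]*y for y in (-.03,.03)]).round(1).tolist())
E
```

```text
15.55 bed [50.86  3.51 10.14] sd [0.01 0.02 0.02] F [-1.34  0.66  4.09] [0.46 0.56 0.83] tilt [ 0.0037 -0.0008 -0.0014] w 0.0114
15.6 bed [50.86  3.56 10.1 ] F [-2.6  0.1  5.2] M [ 0.29  2.23 -0.04] w 0.0121 tilt [ 0.0038 -0.0008 -0.0014]
297 [ 69  69  65  61  67  74 105 115 114 116 118 114 114 113 113 114 110 112 111 113 117 114 114 114 114 116 115 115 116 114 116 114  83  69  66  66]
298 [ 65  66  70  67  66  77 110 119 117 118 120 121 118 115 120 117 117 116 115 117 117 116 114 116 115 117 112 113 113 114 114 108  79  68  69  64]
299 [ 66  68  71  69  65  71  97 107 103 108 110 113 118 119 121 119 119 122 121 120 120 119 118 116 117 118 117 115 117 117 116 103  74  68  66  66]
300 [ 64  65  66  66  68  67  73  72  70  85  84  91  96 101 101 104 107 106 108 114 115 115 121 121 121 120 122 121 120 120 123  97  74  66  66  68]
301 [ 69  68  67  67  63  66  67  64  63  63  68  68  68  66  66  70  76  75  79  88  93  91 100 100 106 107 110 112 117 117 118  97  71  68  64  61]
302 [68 68 67 64 63 68 67 67 64 67 64 68 69 66 66 65 68 66 66 70 63 65 66 63 70 79 74 82 93 90 89 82 63 65 68 67]
303 [64 62 64 64 69 63 67 65 66 64 68 64 64 64 68 69 68 65 67 62 65 65 63 67 68 67 70 67 68 71 66 65 68 65 67 67]
[[301.2, 298.0], [326.9, 300.7]]
```

View pics/s11.png

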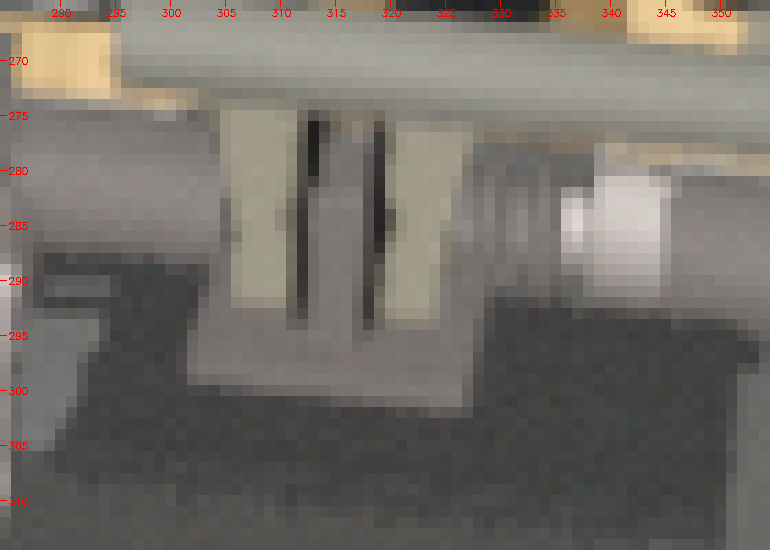

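Emit:
step_arm(increments=[[[0,0,-0.001],[0,0,0],1.0],[[0,-0.001,-0.001],[0.003,-0.001,-0.001],1.0],[[0,-0.001,-0.001],[0.003,-0.001,-0.001],1.0]])

```text
time_s: 15.9
tcp_pos: [0.5584, 0.1995, 0.0666]
eef_rot: [179.9, 30.0, -94.3]
contact_force: [-0.0, 0.6, -0.8]
gripper_width: 0.0114
```

```bash
python3 avg.py s12a; python3 st.py
```

```text
16.15 bed [50.99  2.68 10.65] sd [0.02 0.05 0.09] F [-0.89  0.16 -1.9 ] [0.56 0.32 0.51] tilt [ 0.0009  0.0003 -0.0005] w 0.0122
16.2 bed [51.01  2.54 10.84] F [-1.4 -0.2 -2.9] M [0.07 2.07 0.01] w 0.0117 tilt [ 0.0008  0.0003 -0.0005]
```

Emit:
step_arm(increments=[[[0.0015,0,0.0003],[0,0,0],1.0],[[0.003,0,0.0003],[0,0,0],1.0],[[0.004,0,0.0003],[0,0,0],1.0],[[0.005,0,0.0003],[0,0,0],1.0],[[0.005,0,0.0003],[0,0,0],1.0]])

```text
time_s: 16.7
tcp_pos: [0.5583, 0.195, 0.0641]
eef_rot: [179.9, 30.0, -94.3]
contact_force: [-0.4, 0.5, -2.4]
gripper_width: 0.0117
```

```bash
python3 avg.py s12a; python3 st.py
```

```text
16.95 bed [45.98  2.48 10.66] sd [0.09 0.02 0.02] F [-1.13 -0.19 -1.73] [0.38 0.41 0.43] tilt [ 0.0006  0.0004 -0.0004] w 0.0122
17.0 bed [46.07  2.51 10.64] F [-1.3  0.1 -2.4] M [ 0.11  2.1  -0.02] w 0.012 tilt [ 0.0007  0.0004 -0.0004]
```

Emit:
step_arm(increments=[[[0.001,0,0],[0,0,0],1.0],[[0.002,0,0],[0,0,0],1.0],[[0.0025,0,0],[0,0,0],1.0],[[0.0025,0,0],[0,0,0],1.0]])

```text
time_s: 17.4
tcp_pos: [0.5581, 0.193, 0.0629]
eef_rot: [179.9, 30.0, -94.3]
contact_force: [0.1, -0.3, -2.2]
gripper_width: 0.0118
```

```bash
python3 avg.py s13a; python3 st.py
```

```text
17.65 bed [43.52  2.51 10.63] sd [0.01 0.01 0.01] F [-1.07 -0.01 -2.15] [0.44 0.27 0.57] tilt [ 0.0007  0.0003 -0.0004] w 0.012
17.7 bed [43.52  2.5  10.65] F [-1.7 -0.4 -3.2] M [ 0.07  1.96 -0.04] w 0.0116 tilt [ 0.0007  0.0003 -0.0004]
```

Moving freely, with the teeth going into the grooves. I'll continue until it touches the root.

Emit:
step_arm(increments=[[[0.0005,0,0],[0,0,0],1.0],[[0.001,0,0],[0,0,0],1.0],[[0.0015,0,0],[0,0,0],1.0],[[0.0015,0,0],[0,0,0],1.0]])

```text
time_s: 18.1
tcp_pos: [0.5581, 0.1926, 0.0628]
eef_rot: [180.0, 30.1, -94.3]
contact_force: [-0.9, 4.9, 0.9]
gripper_width: 0.0119
```

```bash
python3 avg.py s13a; python3 st.py
```

```text
18.35 bed [43.18  2.49 10.69] sd [0.01 0.02 0.01] F [ 5.24  1.39 -1.29] [0.33 0.35 0.43] tilt [ 0.0005  0.0018 -0.    ] w 0.0116
18.4 bed [43.18  2.49 10.67] F [ 5.4  1.2 -2. ] M [ 0.71 -0.28 -0.04] w 0.0118 tilt [ 0.0006  0.0018 -0.0001]
```

Emit:
step_arm(increments=[[[-0.0008,0,0.0003],[0,0,0],1.0],[[-0.0008,0,0.001],[0,0,0],1.0],[[-0.0008,0,0.0014],[0,0,0],1.0],[[0.0,0,0.0014],[0,0,0],1.0],[[0.0007,0,0.0014],[0,0,0],1.0],[[0.0007,0,0.0014],[0,0,0],1.0]])

```text
time_s: 19.0
tcp_pos: [0.5585, 0.1929, 0.0623]
eef_rot: [-180.0, 30.2, -94.3]
contact_force: [-4.0, 5.5, 11.2]
gripper_width: 0.0116
```

```bash
python3 avg.py s14a; python3 st.py
```

```text
19.25 bed [43.16  2.19 10.1 ] sd [0.01 0.02 0.01] F [9.43 4.18 7.43] [0.64 0.48 0.47] tilt [-0.0001  0.0025  0.0008] w 0.0118
19.3 bed [43.17  2.19 10.12] F [9.7 4.1 7.6] M [ 1.56 -1.7  -0.03] w 0.0118 tilt [-0.0001  0.0026  0.0008]
```

Emit:
step_arm(increments=[[[0,0,0],[0,0,0],1.0],[[0,0,0],[0,0,0],0.86],[[0,0,0],[0,0,0],0.84],[[0,0,0],[0,0,0],0.8],[[0,0,0],[0,0,0],0.7],[[0,0,0],[0,0,0],0.6],[[0,0,0],[0,0,0],0.6]], force=5)

```text
time_s: 20.0
tcp_pos: [0.558, 0.1916, 0.0605]
eef_rot: [179.9, 30.0, -94.3]
contact_force: [0.4, 0.1, 0.2]
gripper_width: 0.0333
```

```bash
python3 avg.py s15a; python3 st.py; python3 -c "
from h import *
crop(cv2.imread('pics/s15a.png'),285,265,355,315,11,5,'pics/s15.png')"
```

```text
20.25 bed [41.21  2.49  9.19] sd [0.07 0.01 0.03] F [-0.11  0.05  0.33] [0.53 0.3  0.42] tilt [ 0.0007  0.0004 -0.0004] w 0.035
20.3 bed [41.33  2.48  9.24] F [0.4 0.4 0.4] M [ 0.06  1.68 -0.06] w 0.0352 tilt [ 0.0007  0.0004 -0.0004]
```

View pics/s15.png

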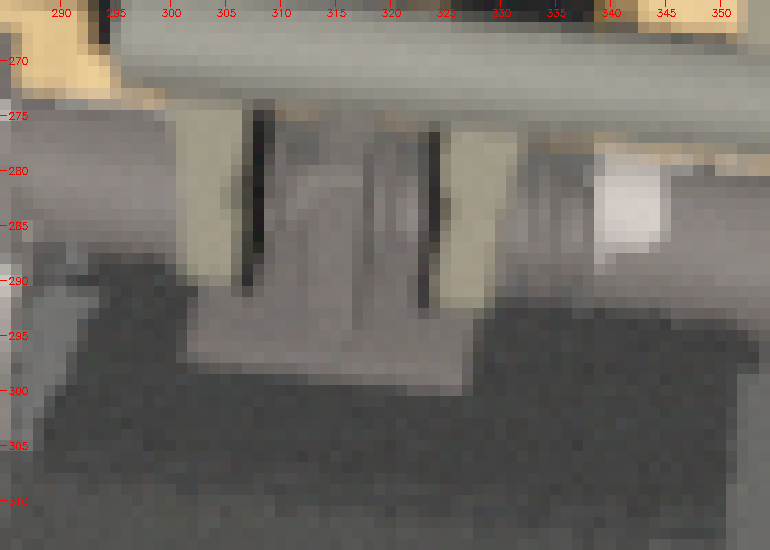

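Emit:
step_arm(increments=[[[0,0,-0.01],[0,0,0],0.55],[[0,0,-0.03],[0,0,0],0.55],[[0,0,-0.06],[0,0,0],0.55],[[0,0,-0.1],[0,0,0],0.55],[[0,0,-0.15],[0,0,0],0.55]])

```text
time_s: 20.8
tcp_pos: [0.5514, 0.1161, 0.1912]
eef_rot: [179.8, 30.0, -94.4]
contact_force: [1.8, -0.4, 0.6]
gripper_width: 0.0394
```

```bash
python3 st.py
python3 - <<'E'
from plant import r
from g import *
s=r.get_state(); print(s["joints"].round(1)); print(inc(s,np.array([.42,-.25,.3]),toolR([-.6,.8,0],[0,0,-1])))
E
```

```text
20.8 bed [ 40.86   3.45 160.26] F [ 0.1 -1.8  0.6] M [-0.17  1.57  0.01] w 0.0394 tilt [ 0.0029 -0.0004 -0.0011]
[  9.7  12.1  -9.7 -32.6 -64.4  -0.6]
([0.2706, 0.1041, -0.2813], [0.2257, 0.4895, 0.8319])
```

Emit:
step_arm(increments=[[[0.27,0.1,-0.28],[0.22,0.49,0.83],0.55],[[0.27,0.1,-0.28],[0.22,0.49,0.83],0.55],[[0.27,0.1,-0.28],[0.22,0.49,0.83],0.55],[[0.27,0.1,-0.28],[0.22,0.49,0.83],0.55],[[0.27,0.1,-0.28],[0.22,0.49,0.83],0.55],[[0.27,0.1,-0.28],[0.22,0.49,0.83],0.55],[[0.27,0.1,-0.28],[0.22,0.49,0.83],0.55],[[0.27,0.1,-0.28],[0.22,0.49,0.83],0.55],[[0.27,0.1,-0.28],[0.22,0.49,0.83],0.55],[[0.27,0.1,-0.28],[0.22,0.49,0.83],0.55]])

```text
time_s: 21.8
tcp_pos: [0.4241, -0.2496, 0.2988]
eef_rot: [179.9, 0.0, -143.2]
contact_force: [0.7, 0.7, -1.0]
gripper_width: 0.039
```

Run:
```python
from plant import r
from g import *
for n in ("side","top"):
    c=r.capture(n); cv2.imwrite(f"pics/{n}16.png",c["color"][:,:,::-1])
s=r.get_state(); print(s["tcp_pos"],s["time_s"])
a=cv2.imread("pics/side16.png"); crop(a,262,255,370,335,7,5,"pics/s16.png")
crop(cv2.imread("pics/top16.png"),225,145,300,235,6.5,5,"pics/t16.png")
```

```text
[ 0.42458357 -0.24815383  0.29802963] 21.9
```

View pics/s16.png

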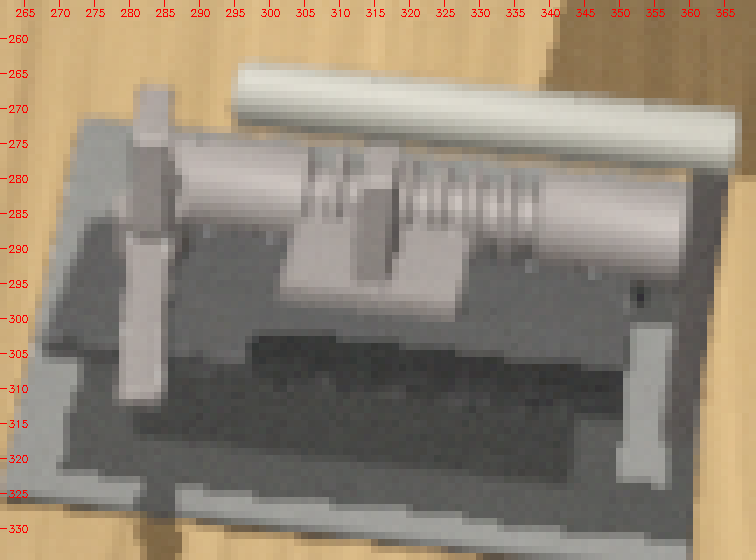

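View pics/t16.png

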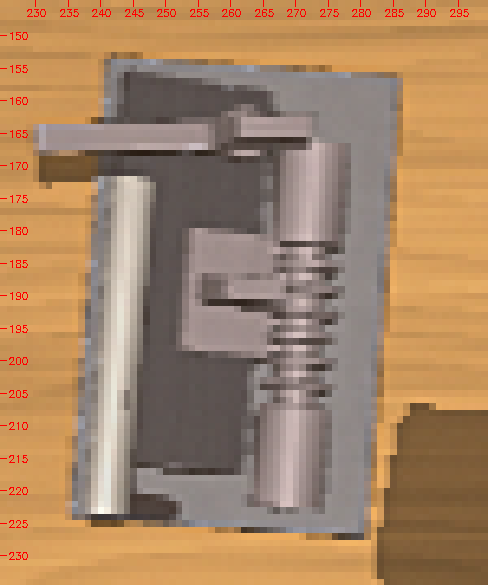

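Run:
```python
from g import *
im=cv2.imread("pics/side16.png").mean(2); np.set_printoptions(linewidth=200)
for u in (303,308,313,318,323,326): print(u,im[293:304,u].astype(int))
for v in (294,296,298): print(v,im[v,297:332].astype(int))
def onbed(uv,z,n="side"):
    o,d=ray(n,uv); ob=tobed(o); db=B.T@d; return (ob+db*(z-ob[2])/db[2]).round(1)
for z in (-2.05,0): print(z,[onbed(u,z) for u in ((302,297.7),(314,299.0),(326,300.2))])
# top view back edge (upper edge z=+6-2)
print("top back",[onbed(u,4,"top") for u in ((253.6,181),(252.4,197.5))])
```

```text
303 [160 161 156 136 125 109  98  99 100  85  51]
308 [165 164 163 147 131 117 102 100 101  83  59]
313 [128 131 144 155 139 131 116 103  99 102  84]
318 [150 155 164 165 153 135 123 105  99 102  85]
323 [165 166 165 168 161 145 133 116  99  99 100]
326 [167 166 168 168 165 149 134 123 102 100 101]
294 [101  99  99 100 107 144 161 165 166 163 165 164 167 165 166 146 131 129 130 132 120 155 166 163 164 167 166 165 167 166 162 120  99  99  99]
296 [ 96  99 100  95 108 131 136 135 141 146 149 147 151 154 154 157 155 159 162 153 158 165 167 168 167 166 168 166 168 168 141 108 101  99  98]
298 [ 99 100 100  97 102 105 109 110 116 112 118 117 121 121 123 124 131 129 128 134 133 135 132 135 141 139 145 148 149 149 112  94  97  97  96]
-2.05 [array([ 64.7, -25.4,  -2. ]), array([64.6,  2.9, -2. ]), array([64.1, 31. , -2. ])]
0 [array([ 67.9, -25. ,   0. ]), array([67.8,  3.2,  0. ]), array([67.3, 31.2,  0. ])]
top back [array([ 62.6, -23. ,   4. ]), array([62.3, 29.5,  4. ])]
```

View pics/side16.png

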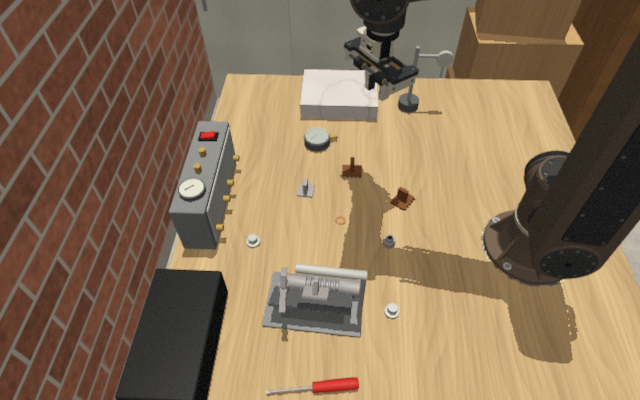

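View pics/top16.png

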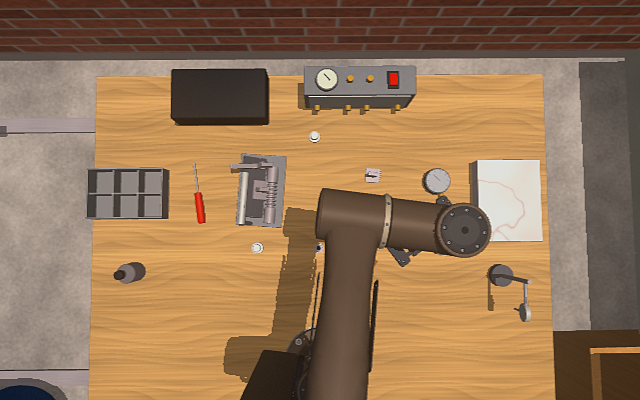

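Run:
```python
import cv2,numpy as np
def edges(f):
    im=cv2.imread(f).astype(np.float32).mean(2); o=[]
    for u in (304,308,312,316,320,324):
        c=im[293:304,u]; g=-np.diff(cv2.GaussianBlur(c[:,None],(1,3),0.7).ravel()); w=np.clip(g,0,None); w[w<.3*w.max()]=0
        o.append((w*(np.arange(len(w))+293.5)).sum()/w.sum())
    return np.round(o,2)
for f in ("s14a","s15a","side16"): print(f,edges(f"pics/{f}.png"))
```

```text
s14a [297.62 298.08 298.54 299.07 299.48 300.01]
s15a [297.72 298.29 298.59 299.07 299.48 299.81]
side16 [298.22 298.65 298.3  299.19 298.34 299.17]
```

```bash
python3 -c "
from plant import r
print(r.get_state()['time_s'],r.close_job())"
```

```text
the job is handed in; nothing more can be done
21.9 None
```

The job is handed in at 21.9 s: the keeper bar is clear of the seat, and the coarse leaf is seated in the thread and let go.

**Keeper:** I gripped the wing with the tool leaning along the bed's z and turned it clockwise to about 1.42 rad. The last pictures show the bar pointing up the slope.

**Leaf:** I took the larger grey five-tooth leaf and left the fine leaf and both brown look-alikes alone. I lowered it onto the bed until it touched, then slid it down the slope, using the groove one pitch to the -y side of mid-thread.
- It ran in freely and stopped at bed x 43.2 mm, where 43.0 is fully home. If the teeth had met the ridges it would have stopped near 49.
- I pressed it onto the bed and against the spindle at about 9 N, then opened the gripper and backed away.

**Last checks:**
- **Movement on release:** the back edge moved less than about 0.2 px.
- **Back edge position:** it measures bed x 62.5 mm from the top camera and 64.5 mm from the side camera; fully home is 63. It lies parallel to the spindle to about 0.6°.
- **Other things:** the ones I could see are where they were. The arm hides some of them in the top view; the side view shows the rest.

**What disagreed:**
- The bed surface was about 2 mm lower by touch than my camera estimate, so I went by touch.
- The two cameras differ by 2 mm on the back edge, which is about the calibration error.
- The back-edge reading in the final picture was too uneven, because the lighting had changed, to confirm flushness any finer.

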